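# Lock the clip bar of a tube rotator on the flat of its shaft

### The job

The clip bar of the tube rotator sits loose on the drive shaft with its wing screw off to one side: swing the bar round, feeling for it, until the wing screw stands squarely over the flat of the shaft, then turn the screw down on to the flat, finger-tight, so that the bar is locked. Never force the screw down on the round of the shaft, do not over-tighten it, and leave the other things on the bench where they are.

Things in the scene. Friction and masses are not known exactly. Their poses are not given: they have to be found in the camera images.
- rotator: end-over-end tube rotator standing fast on the bench: cream housing 124 x 116 mm on a grey foot 150 x 140 mm, top at 150 mm. Origin on the bench under the middle of the housing, z up, x along the drive shaft, which comes out of the housing's +x side (away from the robot) 120 mm above the bench.
- shaft_tip (a point): tip of the steel drive shaft, on its axis; axes as the rotator's. The shaft is 26 mm across with one flat along it, 17.7 mm wide, 3.5 mm deep (9.5 mm from the axis). The motor's gear holds it still. The flat's direction is not measured: it faces up, within 25 degrees to either side of the vertical about the shaft (seen on the shaft's end and beside the hub).
- hub_axis (a point): point on the shaft's axis in line with the wing screw, 110 mm along x from the rotator's origin; axes as the rotator's, they do not turn with the hub. The hub is an aluminium collar 46 mm across; it keeps its place along the shaft and only turns.
- rotor (a joint): angle of hub and clip bar about the shaft, rad: 0 with the wing screw straight up and the bar level; grows turning about the rotator's +x (the screw leans to the rotator's -y, the bar's +y end rises). Starts between 0.75 and 1.1. It turns with a drag of about 0.3 N m and stays where it is left.
- bar_end (a point): middle of the outer end face of the raised (+y) arm of the clip bar; y points outwards along the arm, z as the wing screw points. Two aluminium arms, 12 mm thick, 22 mm wide along the shaft, reach 86 mm either side of the axis, centred 22.5 mm beyond hub_axis. Tubes are clipped on their far side, 34 and 53 mm from the axis, to 19 mm above the arms' middle.
- wing_grip (a point): centre of the wing screw's wing, the place to hold it: a black plate 30 mm long (this point's x), 9 mm thick (y), 20 mm tall (z, outwards along the screw). It stands 58 mm from the shaft's axis at screw angle 0 and comes in by 1.5 mm per rad; all is free around it down to 30 mm from the axis.
- wing_screw (a joint): angle of the wing screw, rad, growing as it is screwed in (clockwise seen from its head), 1.5 mm inwards per rad: a steep quick-action thread. At 0 the wing lies along the shaft; starts between -0.4 and 0.15. At about 0.35 its shoe meets the round of the shaft; squarely over the flat it gets down to 2.67 before it touches; out of square sooner.
- screw_mouth (a point): mouth of the threaded hole in the hub, 29 mm from the shaft's axis. The thread drags with about 0.10 N m; beyond that the shoe presses with about 7 N for each 0.01 N m, the screw winding up by some 0.05 rad. 0.2 to 0.28 N m is finger-tight, reached at a screw angle of about 3.2 to 3.7 on the flat. Let go, it runs back until the shoe presses with 70 N.
- screw_shoe: brass foot of the wing screw, hidden in the hub: a flat face 10 mm wide with rounded edges (16 mm in all), 18 mm along the shaft. Origin at its face's centre, z outwards: 13.5 mm from hub_axis at screw angle 0, 9.5 mm on the flat. Out of square, one edge meets the flat or its rim first and pushes the hub round towards square.
- tip_box: box of pipette tips, dark teal base 84 x 122 x 48 mm with a green insert of tips, 60 mm high; origin at the centre of its underside
- well_plate: pink 96-well plate on a white carrier, 90 x 132 x 36 mm; origin at the centre of its underside
- tube_rack: small white rack with sample tubes, 60 x 90 x 43 mm, beside the rotator; origin at the centre of its underside
- beaker: clear beaker, 60 mm across, 75 mm high, on the other side of the rotator; origin at the centre of its underside
- wash_bottle: white plastic bottle with a blue cap, 62 mm across, 150 mm high; origin at the centre of its underside
- pipette: grey hand pipette lying on its side, 250 mm long, 25 mm thick; origin on the bench under its middle
- bench_timer: white bench timer lying flat, 50 x 70 x 22 mm; origin at the centre of its underside

How it is judged (in metres and radians):
At the end, for the whole second after the job is handed in: The wing screw stands square over the flat of the shaft to within 6 degrees, its shoe is down on the flat (its face less than 9.8 mm from the shaft's axis) and presses on it with more than 25 N, and the bar is at rest (distance between screw_shoe and hub_axis below 0.0098 m and contact force between screw_shoe and rotator above 25 N and y of drive_shaft_c1 in the frame of screw_mouth between -0.0008 and 0.0008 m and velocity of joint rotor between -0.05 and 0.05 rad/s); the robot touches nothing.
It fails at once if the screw is driven down with more than 130 N before its shoe is down on the flat (still more than 10.2 mm from the axis): on the round or the rim of the flat it would raise a burr (contact force between screw_shoe and rotator above 130 N and distance between screw_shoe and hub_axis above 0.0102 m).
It fails at once if the screw is over-tightened: its shoe presses with more than 250 N (contact force between screw_shoe and rotator above 250 N).
It fails at once if another thing on the bench is moved by more than 30 mm (distance of any of tip_box, well_plate, tube_rack, beaker, wash_bottle, pipette, bench_timer from where it was at the start of the episode above 0.03 m).
It also fails if it takes over 72 s, if anything falls off the work surface, if the arm or the gripper's body presses on something with over 40 N, if the wrist force passes 120 N, or if a joint passes its speed limit or range.

### The arm

A 6-joint arm with a two-finger parallel gripper is mounted at the origin on the work surface. World frame = base frame: x ahead of the robot, y to its left, z up, the work surface at z = 0. Lengths are in m, angles in degrees, forces in N, time in s.
With the tool pointing down it reaches from about 0.3 to 0.75 m from the base axis. Payload 8.5 kg.
Tool frame: the origin (TCP) lies midway between the tips of the shut fingers; the grasp point (between the pads) lies 19 mm behind it; y points along the fingers, x is the direction in which the jaws open and shut, and the axes are right-handed (so a half turn about y gives the same grasp; the last joint's range is limited). The gripper opens to 85 mm and grips with 20 to 120 N. Pads are 22 mm wide; open, the fingers measure 114 mm over their backs; the gripper's body (76 mm by 85 mm) begins 54 mm behind the grasp point. The pads swing forward as they close: fully open they stand 13 mm farther back than shut.
Start: joints at [-83.612, 21.807, 74.336, -0, 83.858, -12.336], TCP at [0.177, -0.521, 0.231] pointing down, gripper open.
Joint ranges: [-178.18, 178.18], [-50.72, 133.34], [12.68, 142.11], [-81.47, 261.47], [9.98, 163.14], [-165.26, 165.26]. Speed limits (degrees/s): [136.94, 136.94, 180, 180, 180, 180].

### API

Orientations are given as a 3x3 rotation matrix whose columns are the frame's x, y, z axes.
In Python, from rig import env gives the robot as it stands.
- The arm moves only by the tool carry_out, never from a script. Its argument "plan" is a list of rows, each a list of 3 entries, a list of its own where there are three numbers: the shift along the tool's x, y, z in m, then the turn, a rotation vector about the tool's x, y, z in degrees, then the finger opening in m, from 0 to 0.0854. In form: [[[dx, dy, dz], [ax, ay, az], jaw], ...]. A call has 1 to 8 rows; each row shifts and turns the commanded pose from where the row before left it, along the tool's axes as they then stand; what a row does not reach is not made up. A row lasts 1/8 s, in which the tool goes at most 62.5 mm and 10.7 degrees, less where a joint would pass 70% of its speed; a pose out of reach is approached as far as the arm can. A call is refused whole if a number of a shift passes 0.0625 or a number of a turn 10.7, either way. A call with a gripper value outside its range is refused whole. The fingers move at their own pace and stop on an object; "force" is the grip in N (left out, the last holds). Time passes only in rows, so rows that do not move let the fingers close. It gives the time, the measured TCP pose, the force and the opening at its end, in the units of the state.
- env.observe(): the state, without advancing time (a new reading comes with each control period).
- env.get_image(name): name is "side" or "top"; returns a dict with "image" (480x640x3 uint8, red, green, blue), "vfov" (degrees; the focal length in pixels is half the picture's height over the tangent of half this angle, whatever the lens; pixels are square), "cx", "cy" (the principal point, pixels), "rvec" (rotation vector, rad) and "tvec" (3), from world to camera coordinates, as OpenCV has them. Camera axes: x right, y down, z forward; pixel columns grow to the right and rows downward; lengths in m; the calibration is good to about 2 mm. A picture is of the moment at which its call begins. There is no depth.
- env.close_job(): hands the job in, once; it reports no verdict.
Trained networks look in a picture, given as the dict that the camera call returned (one of the last four; its "shot" number tells which), for a name from the list of things; names that differ only in an ending like _2 or _b are one class to them, and where a whole thing is asked for, a point or a joint stands for the part that bears it (a point fixed in the world has none). Each returns a list of dicts, best first, with "conf" (0 to 1); they miss things now and then, are a little off and sometimes report something else, mostly with a low value. They report only what shows in the picture. A call takes as long as a camera call.
- env.outline_of(target, picture): "mask" (480x640 bool, what is visible of it) and "pixel" ([row, column] in pixels, amid what is visible of it).
The state is a dict: "time_s": time; "q": joint angles; "qvel": joint speeds; "joint_efforts": joint torques, N m; "position": TCP position; "tool_rot": TCP orientation; "ft_force": force on the tool from outside, world axes, zero at the start; "wrist_torque": the same for the moment, N m; "grip_width": finger opening in m.
Only numpy, scipy, OpenCV 4.12 (cv2) and the standard library are available. Lean on these libraries where they do the work, as an engineer would, in place of code of your own. Each camera call takes 0.05 s, during which the arm holds its last target.

## Working session

There is one attempt and no reset: what is moved stays moved. The work goes in short steps, Python scripts to look and compute and a tool call to move; the robot and the scene stay as the last step left them, time stands still between calls to the robot, and variables do not carry over. Pictures are saved under pics/ and viewed, and the job is handed in when it is done.

Besides the shell and the picture viewer there is one more tool, called after "Call:" as name(argument=value, ...), one argument or row to a line, values as JSON. carry_out: Moves the arm, as the interface text tells. Its arguments: {"type":"object","properties":{"plan":{"type":"array","items":{"type":"array"}},"force":{"type":"number"}},"required":["plan"]}

```bash
ls; mkdir -p pics
python3 - <<'E'
from rig import env
import cv2
s=env.observe()
print({k:(v if k!='x' else 0) for k,v in s.items()})
for n in ['side','top']:
    p=env.get_image(n); cv2.imwrite(f'pics/{n}0.png',p['image'][:,:,::-1]); print(n,{k:v for k,v in p.items() if k!='image'})
    for t in ['rotator','bar_end','wing_grip','shaft_tip','hub_axis','tip_box','tube_rack','beaker','wash_bottle']:
        r=env.outline_of(t,p); print(t,[(q['conf'],q['pixel'],int(q['mask'].sum())) for q in r[:2]])
E
```

```text
pics
{'time_s': 0.0, 'q': array([-8.36118539e+01,  2.18407010e+01,  7.43852156e+01, -5.96047570e-04,
        8.38584660e+01, -1.23371094e+01]), 'qvel': array([-0.08250257, -0.02045311, -0.0079613 ,  0.06737898,  0.00188004,
       -0.0688306 ]), 'joint_efforts': array([ 2.99851126e-04, -4.48458946e+01, -2.31282502e+01, -8.86669341e-05,
        4.76228044e-03,  2.81831382e-05]), 'position': array([ 0.17651591, -0.52058999,  0.23071177]), 'tool_rot': array([[ 3.21031418e-01, -1.74142475e-04,  9.47068529e-01],
       [-9.47067449e-01,  1.46245786e-03,  3.21031321e-01],
       [-1.44095300e-03, -9.99998915e-01,  3.04570251e-04]]), 'ft_force': array([ 0.33300768, -0.68064873, -0.20240616]), 'wrist_torque': array([-0.01937937,  0.0577511 , -0.01480116]), 'grip_width': 0.08549115355031324}
side {'vfov': 45.86532351340436, 'cx': 320.12453095412843, 'cy': 240.37422530187837, 'rvec': array([ 0.18841597, -2.77196833,  1.2815034 ]), 'tvec': array([0.5459103 , 0.11124005, 1.39520826]), 'shot': 1}
rotator [(0.57, [259.8, 380.0], 5578)]
bar_end [(0.84, [253.4, 337.3], 666), (0.54, [262.5, 382.7], 5
[... 175 characters left out ...]
0], 111)]
tip_box [(0.82, [412.4, 290.1], 2969)]
tube_rack [(0.66, [238.6, 328.8], 292)]
beaker [(0.65, [325.0, 394.6], 931)]
wash_bottle [(0.62, [160.8, 387.5], 790)]
top {'vfov': 56.07529189641177, 'cx': 328.38671364041795, 'cy': 239.2011577007137, 'rvec': array([ 2.14183081, -2.17405674,  0.11065595]), 'tvec': array([0.04816966, 0.57564748, 1.12876322]), 'shot': 2}
rotator [(0.71, [302.8, 322.0], 4629)]
bar_end [(0.92, [266.5, 314.2], 1079)]
wing_grip []
shaft_tip [(0.84, [302.6, 326.9], 4621)]
hub_axis [(0.83, [303.7, 322.9], 4434)]
tip_box [(0.76, [258.3, 170.9], 1747)]
tube_rack [(0.82, [255.0, 375.0], 859)]
beaker [(0.79, [328.6, 259.5], 479)]
wash_bottle [(0.58, [301.9, 511.8], 864)]
```

Run:
```python
import cv2
a=cv2.imread('pics/side0.png')[170:350,260:460]
cv2.imwrite('pics/sc.png',cv2.resize(a,(0,0),fx=3.3,fy=3.3,interpolation=cv2.INTER_CUBIC)[:600,:800])
a=cv2.imread('pics/top0.png')[220:370,220:420]
cv2.imwrite('pics/tc.png',cv2.resize(a,(0,0),fx=4,fy=4,interpolation=cv2.INTER_CUBIC))
```

```text
(no output)
```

View pics/side0.png

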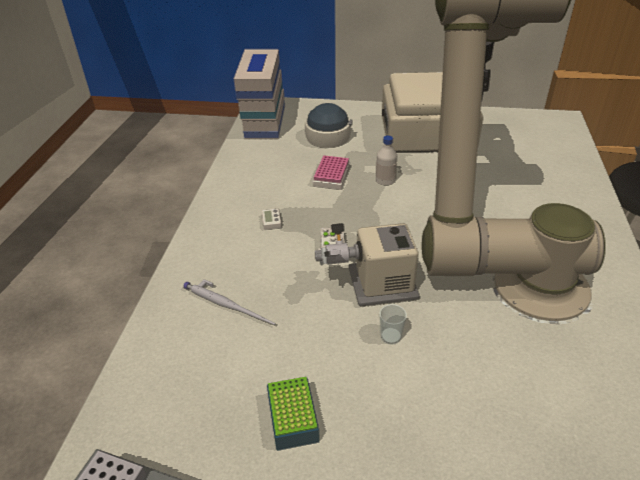

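View pics/top0.png

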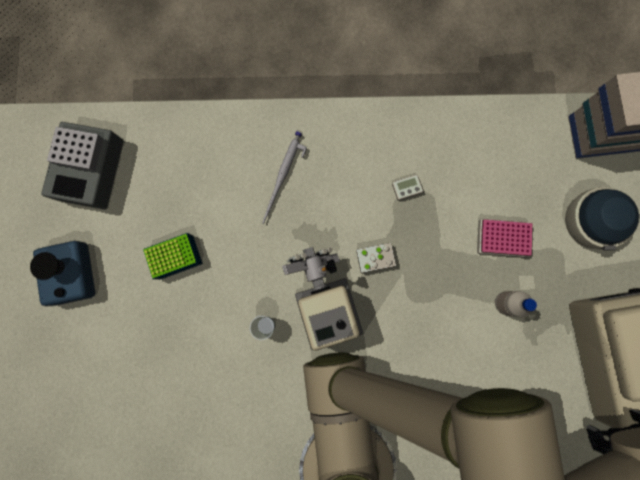

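View pics/sc.png

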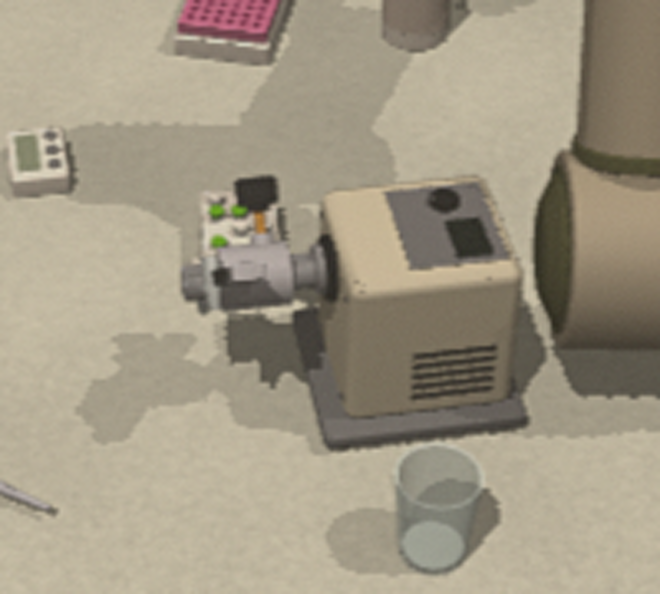

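View pics/tc.png

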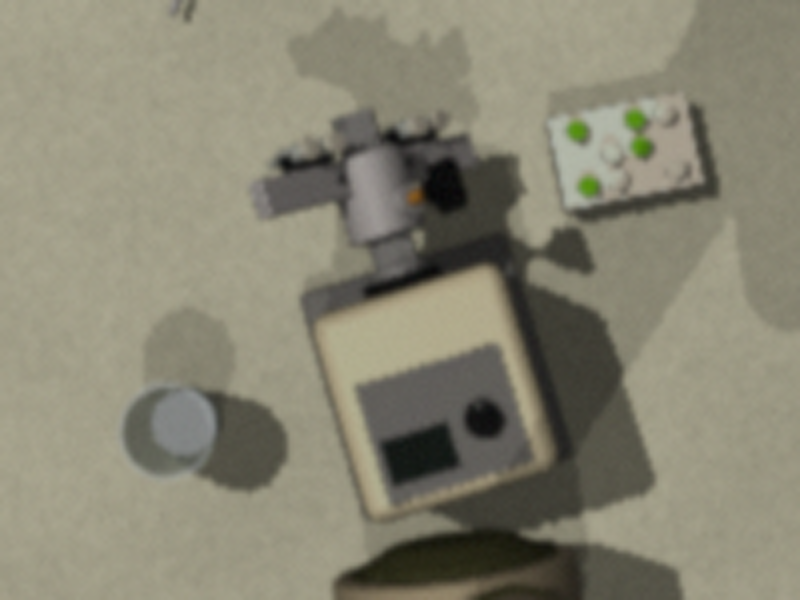

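```bash
cat > h.py <<'E'
import numpy as np, cv2
from scipy.optimize import least_squares
from scipy.spatial.transform import Rotation as R
def cam(p):
    f=240/np.tan(np.radians(p['vfov'])/2)
    return np.array([[f,0,p['cx']],[0,f,p['cy']],[0,0,1.]]),np.array(p['rvec']),np.array(p['tvec'])
C={'side':cam(dict(vfov=45.86532351340436,cx=320.12453095412843,cy=240.37422530187837,rvec=[0.18841597,-2.77196833,1.2815034],tvec=[0.5459103,0.11124005,1.39520826])),
'top':cam(dict(vfov=56.07529189641177,cx=328.38671364041795,cy=239.2011577007137,rvec=[2.14183081,-2.17405674,0.11065595],tvec=[0.04816966,0.57564748,1.12876322]))}
def proj(n,P):
    K,r,t=C[n]; return cv2.projectPoints(np.asarray(P,float).reshape(-1,1,3),r,t,K,None)[0].reshape(-1,2)
def W(pose,P):  # rotator->world
    x,y,a=pose; c,s=np.cos(a),np.sin(a)
    P=np.asarray(P,float).reshape(-1,3)
    return P@np.array([[c,-s,0],[s,c,0],[0,0,1]]).T+[x,y,0]
def hubpt(phi,P): # hub frame (origin hub_axis, z along screw) -> rotator
    return np.asarray(P,float).reshape(-1,3)@R.from_rotvec([phi,0,0]).as_matrix().T+[.11,0,.12]
E
python3 - <<'E'
from h import *
# top housing corners (z=.15) rotator: +x is up (image), +y left
obs=np.array([[315,320],[500,265],[555,462],[375,520]])/4.+220
P=[[.062,.058,.15],[.062,-.058,.15],[-.062,-.058,.15],[-.062,.058,.15]]
# side bench foot corners
so=np.array([[330,445],[527,425]])/3.3+[260,170]
SP=[[.075,.07,0.0],[-.075,.07,0.0]]
f=lambda v: np.r_[(proj('top',W(v,P))-obs).ravel(),(proj('side',W(v,SP))-so).ravel()]
r=least_squares(f,[.27,0,0.2]); print(r.x,np.degrees(r.x[2]),r.fun.round(1))
# refine w/ shaft tip etc; predicted points
v=r.x
for n in C: print(n,'hub axis',proj(n,W(v,[[.11,0,.12],[.15,0,.12]])))
# wing: obs pixel
wt=np.array([443,185])/4.+220; ws=np.array([256,194])/3.3+[260,170]
be_t=np.array([262,199])/4.+220
g=lambda u: np.r_[(proj('top',W(v,hubpt(u[0],[[0,0,u[1]]])))-wt).ravel(),(proj('side',W(v,hubpt(u[0],[[0,0,u[1]]])))-ws).ravel(),(proj('top',W(v,hubpt(u[0],[[.0225,.086,0]])))-be_t).ravel()]
r=least_squares(g,[.9,.058]); print(r.x,r.fun.round(1))
E
```

```text
[0.38424996 0.03833044 0.27191596] 15.579636666013556 [-1.2 -1.8  1.2 -2.4  3.2  1.2 -1.1  1.5 -0.3  1.8  1.4  1.2]
side hub axis [[340.81929013 251.26601533]
 [323.88344099 252.97423745]]
top hub axis [[316.5095365  271.39822325]
 [311.80398747 255.21341304]]
[0.7277906  0.05317299] [-0.   0.   0.9 -0.1 -0.3 -1. ]
```

```bash
cat >> h.py <<'E'
def boxpts(x0,x1,y0,y1,z0,z1): return np.array([[x,y,z] for x in(x0,x1) for y in(y0,y1) for z in(z0,z1)])
E_=[(0,1),(2,3),(4,5),(6,7),(0,2),(1,3),(4,6),(5,7),(0,4),(1,5),(2,6),(3,7)]
def overlay(n,img,v,phi,sc,crop,out,ws=0,s=4.,base=True):
    x0,x1,y0,y1=crop
    im=cv2.resize(img[y0:y1,x0:x1],(0,0),fx=s,fy=s,interpolation=cv2.INTER_CUBIC)
    def L(P,E,c):
        q=(proj(n,P)-[x0,y0]+.5)*s
        for a,b in E: cv2.line(im,tuple(int(t) for t in q[a]),tuple(int(t) for t in q[b]),c,1,cv2.LINE_AA)
    if base:
        L(W(v,boxpts(-.062,.062,-.058,.058,.0,.15)),E_,(0,0,255)); L(W(v,boxpts(-.075,.075,-.07,.07,0,.012)),E_,(255,0,255))
        L(W(v,[[.06,0,.12],[.17,0,.12]]),[(0,1)],(0,255,255))
    L(W(v,hubpt(phi,boxpts(.0115,.0335,-.086,.086,-.006,.006))),E_,(255,255,0))
    d=.058-.0015*ws
    w=boxpts(-.015,.015,-.0045,.0045,-.01,.01)@R.from_rotvec([0,0,-ws]).as_matrix().T+[0,0,d]
    L(W(v,hubpt(phi,w)),E_,(0,255,0))
    cv2.imwrite(out,im)
E
python3 - <<'E'
from h import *
v=[0.38425,0.03833,0.2719]
overlay('top',cv2.imread('pics/top0.png'),v,.78,0,(220,420,220,370),'pics/ot.png')
overlay('side',cv2.imread('pics/side0.png'),v,.78,0,(280,440,190,330),'pics/os.png')
E
```

```text
(no output)
```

View pics/ot.png

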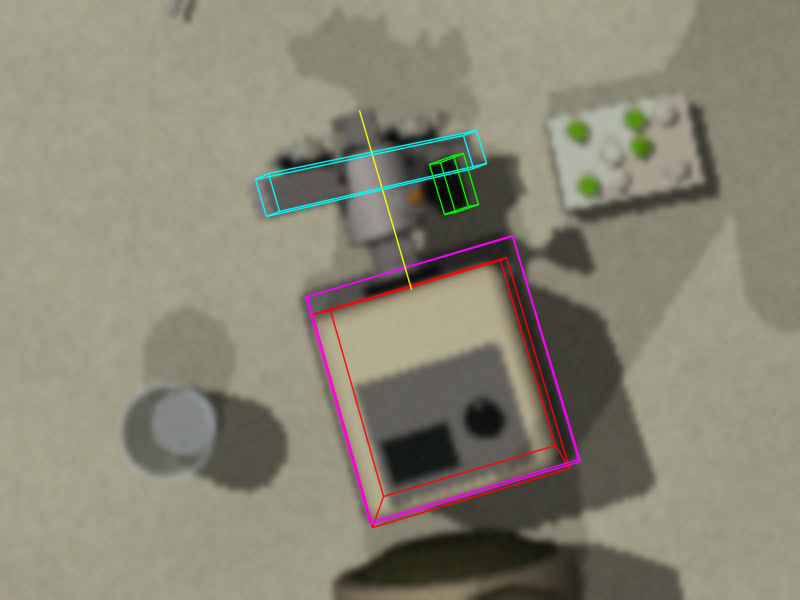

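View pics/os.png

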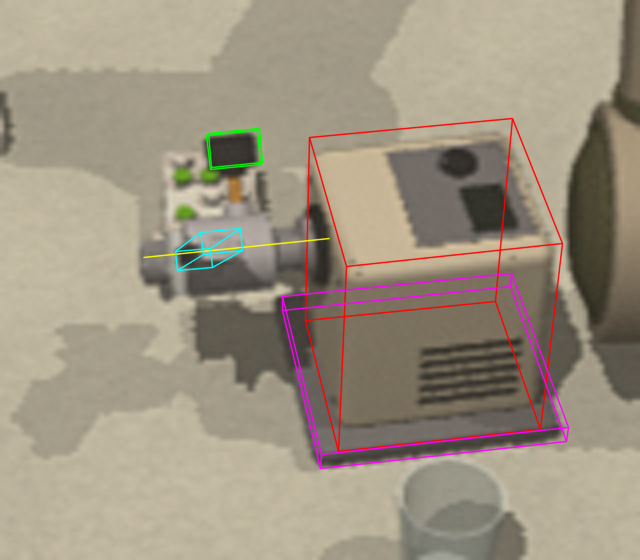

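Run:
```python
import cv2,numpy as np
for n,(x0,y0,w,h) in {'top':(275,240,100,75),'side':(310,215,64,48)}.items():
    a=cv2.imread(f'pics/{n}0.png')[y0:y0+h,x0:x0+w]
    s=800//w
    b=cv2.resize(a,(0,0),fx=s,fy=s,interpolation=cv2.INTER_LANCZOS4)
    for i in range(0,w,10): cv2.putText(b,str(x0+i),(i*s,10),0,.35,(0,0,255)); cv2.line(b,(i*s,12),(i*s,h*s),(0,0,255) if 0 else (90,90,200),1)
    for i in range(0,h,10): cv2.putText(b,str(y0+i),(0,i*s+10),0,.35,(255,0,0)); cv2.line(b,(0,i*s),(w*s,i*s),(200,120,90),1)
    cv2.imwrite(f'pics/z{n}.png',b[:600])
```

```text
(no output)
```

View pics/ztop.png

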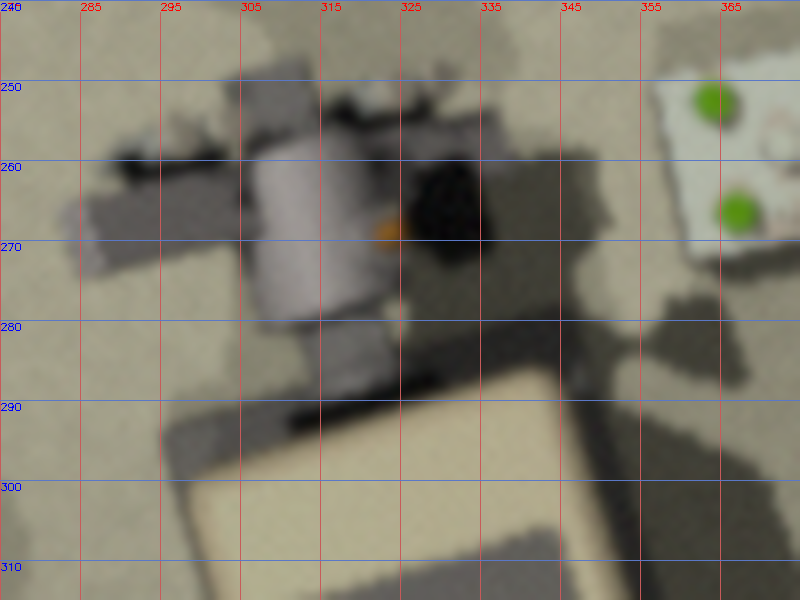

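View pics/zside.png

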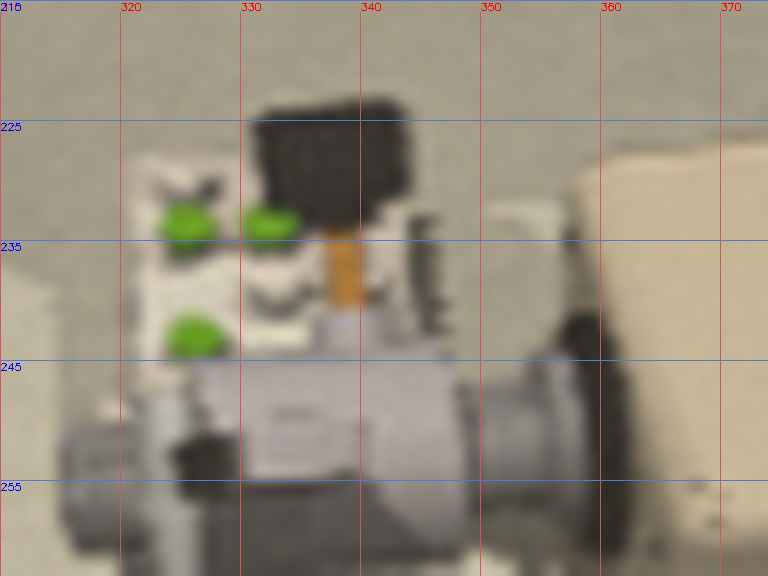

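```bash
cat > fit.py <<'E'
from h import *
def model(u):
    x,y,a,dz,phi,r=u; v=(x,y,a); D=[0,0,dz]
    ax=lambda n,row=None: proj(n,W(v,[[.08,0,.12],[.16,0,.12]])+D)
    res=[]
    def d(n,p):
        A,B=ax(n); t=(B-A)/np.linalg.norm(B-A); w=np.array(p)-A; return t[0]*w[1]-t[1]*w[0]
    for p in [(308.5,251.7),(318.2,282.)]: res.append(d('top',p)*1.5)
    for p in [(315.7,255.3),(353,252.)]: res.append(d('side',p)*1.5)
    for n,p in [('top',(330.7,265.7)),('side',(337.1,228.1))]: res+=list(2*(proj(n,W(v,hubpt(phi,[[0,0,r]]))+D)[0]-p))
    # bar end, top: face centre
    res+=list(proj('top',W(v,hubpt(phi,[[.0225,.086,0]]))+D)[0]-np.array([284.5,268.8]))
    P=[[.062,.058,.15],[.062,-.058,.15],[-.062,-.058,.15],[-.062,.058,.15]]
    obs=np.array([[315,320],[500,265],[555,462],[375,520]])/4.+219.5
    res+=list((proj('top',W(v,P)).mean(0)-obs.mean(0)))
    res+=[dz/.0015,(a-np.radians(17))/.015,(r-.058)/.001]
    return np.array(res)
r=least_squares(model,[.384,.04,.29,0,.8,.058])
print(r.x.round(4),np.degrees(r.x[2]));print(r.fun.round(1))
u=r.x
hub=W(u[:3],[[.11,0,.12]])[0]+[0,0,u[3]]; print('hub',hub,'wing',W(u[:3],hubpt(u[4],[[0,0,u[5]]]))+[0,0,u[3]])
E
python3 fit.py
```

```text
[ 3.850e-01  4.070e-02  2.919e-01 -6.000e-04  7.715e-01  5.790e-02] 16.722736375294613
[ 0.   0.4  0.4 -1.1  0.2 -0.9  0.9  0.2 -0.3  0.2 -0.1 -0.2 -0.4 -0.3
 -0.1]
hub [0.4903512  0.07238429 0.11939853] wing [[0.50197431 0.03369821 0.16093403]]
```

Call:
carry_out(
  plan=[
    [[-0.036, -0.01, 0.048], [0, 0, 0], 0.06],
    [[-0.036, -0.01, 0.048], [0, 0, 0], 0.06],
    [[-0.036, 0, 0.048], [0, 0, 0], 0.06],
    [[-0.036, 0, 0.048], [0, 0, 0], 0.06],
    [[-0.036, 0, 0.048], [0, 0, 0], 0.06],
    [[-0.036, 0, 0.048], [0, 0, 0], 0.05],
    [[-0.036, 0, 0.048], [0, 0, 0], 0.05],
    [[-0.036, 0, 0.048], [0, 0, 0], 0.05],
  ],
  force=40,
)

```text
time_s: 2.0
position: [0.4487, -0.1231, 0.2516]
tool_rot: [[0.321, 0.001, 0.947], [-0.947, -0.0, 0.321], [0.001, -1.0, 0.0]]
ft_force: [0.8, -1.2, 0.2]
grip_width: 0.0499
```

Call:
carry_out(
  plan=[
    [[-0.036, 0, 0.048], [0, 0, 0], 0.05],
    [[-0.036, 0, 0.048], [0, 0, 0], 0.05],
    [[0, 0, 0], [0, -10.6, 0], 0.05],
    [[0, 0, 0], [0, -10.6, 0], 0.05],
    [[0, 0, 0], [0, -10.6, 0], 0.05],
    [[0, 0, 0], [0, -10.6, 0], 0.05],
    [[0, 0, 0], [0, -10.6, 0], 0.05],
    [[0, 0, 0], [0, -10.6, 0], 0.05],
  ],
)

```text
time_s: 3.0
position: [0.5156, -0.0258, 0.2514]
tool_rot: [[0.992, 0.0, 0.127], [-0.127, -0.0, 0.992], [0.0, -1.0, -0.0]]
ft_force: [-0.1, -0.4, -0.0]
grip_width: 0.0499
```

Call:
carry_out(
  plan=[
    [[0, 0, 0], [0, -10.6, 0], 0.05],
    [[0, 0, 0], [0, -10.6, 0], 0.05],
    [[0, 0, 0], [0, -10.6, 0], 0.05],
    [[0, 0, 0], [0, -10.6, 0], 0.05],
    [[0, 0, 0], [0, -10.6, 0], 0.05],
    [[0, 0, 0], [0, -10.6, 0], 0.05],
    [[0, 0, 0], [0, -10.6, 0], 0.05],
    [[0, 0, 0], [0, -10.6, 0], 0.05],
  ],
)

```text
time_s: 4.0
position: [0.5156, -0.0258, 0.2513]
tool_rot: [[0.217, 0.0, -0.976], [0.976, 0.0, 0.217], [0.0, -1.0, -0.0]]
ft_force: [-0.8, -0.4, 0.5]
grip_width: 0.0501
```

Run:
```python
from rig import env
s=env.observe()
for k in ['time_s','q','position','tool_rot','ft_force']: print(k,s[k].round(3) if k!='time_s' else s[k])
```

```text
time_s 4.0
q [-1.6026e+01  1.7578e+01  7.7438e+01  1.0000e-03  8.4983e+01 -9.3501e+01]
position [ 0.516 -0.026  0.251]
tool_rot [[ 0.217  0.    -0.976]
 [ 0.976  0.     0.217]
 [ 0.    -1.    -0.   ]]
ft_force [-0.782 -0.443  0.46 ]
```

```bash
cat >> h.py <<'E'
U=dict(hub=np.array([.4904,.0724,.1194]),yaw=.2919)
def target(phi,s,rad,hub=None,yaw=None):
    """TCP pose with grasp point at radius rad from axis, screw angle s; tool x=-tangential at s=0"""
    hub=U['hub'] if hub is None else hub; yaw=U['yaw'] if yaw is None else yaw
    Rz=R.from_euler('z',yaw).as_matrix()
    n=Rz@[0,-np.sin(phi),np.cos(phi)]; tx=Rz@[0,np.cos(phi),np.sin(phi)]
    y=-n; M=np.c_[tx,y,np.cross(tx,y)]@R.from_rotvec([0,s,0]).as_matrix()
    return hub+n*(rad-.019),M
def go(p0,M0,p1,M1,N):
    dw=R.from_matrix(M0.T@M1).as_rotvec(); out=[]
    p,M=np.array(p0),np.array(M0)
    for i in range(N):
        t=p0+(np.array(p1)-p0)*(i+1)/N
        out.append([(M.T@(t-p)).round(4).tolist(),np.degrees(dw/N).round(2).tolist()])
        p=t; M=M@R.from_rotvec(dw/N).as_matrix()
    return out
E
cat > mv.py <<'E'
import sys
from h import *
from rig import env
s=env.observe()
phi,sc,rad,N=[float(a) for a in sys.argv[1:5]]
p,M=target(phi,sc,rad)
rows=go(s['position'],s['tool_rot'],p,M,int(N))
for r in rows: print(r)
E
python3 mv.py .7715 -.12 .15 6
python3 - <<'E'
from rig import env
import cv2
for n in ['side','top']:
    p=env.get_image(n); a=p['image'][:,:,::-1]; cv2.imwrite(f'pics/{n}1.png',a)
    for t in ['rotator','wing_grip']:
        r=env.outline_of(t,p); print(n,t,[(q['conf'],q['pixel'],int(q['mask'].sum())) for q in r[:2]])
a=cv2.imread('pics/side1.png')[170:320,250:450]
cv2.imwrite('pics/s1z.png',cv2.resize(a,(0,0),fx=4,fy=4,interpolation=cv2.INTER_CUBIC))
E
```

```text
[[0.0018, 0.0063, 0.0002], [1.45, -5.72, -7.34]]
[[0.001, 0.0065, -0.0001], [1.45, -5.72, -7.34]]
[[0.0001, 0.0066, -0.0003], [1.45, -5.72, -7.34]]
[[-0.0008, 0.0065, -0.0004], [1.45, -5.72, -7.34]]
[[-0.0016, 0.0064, -0.0005], [1.45, -5.72, -7.34]]
[[-0.0025, 0.0061, -0.0004], [1.45, -5.72, -7.34]]
side rotator [(0.76, [260.0, 380.4], 5663)]
side wing_grip [(0.55, [227.7, 335.3], 111)]
top rotator [(0.74, [239.7, 505.6], 1864), (0.67, [258.7, 173.7], 1918)]
top wing_grip []
```

View pics/s1z.png

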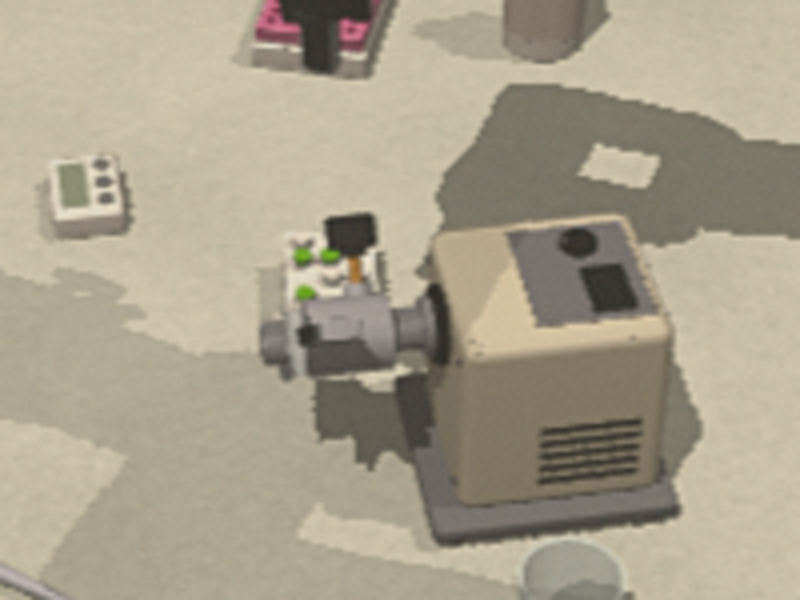

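Call:
carry_out(
  plan=[
    [[0.002, 0.006, 0], [1.5, -5.7, -7.3], 0.05],
    [[0.001, 0.006, 0], [1.5, -5.7, -7.3], 0.05],
    [[0, 0.007, 0], [1.5, -5.7, -7.3], 0.05],
    [[-0.001, 0.007, 0], [1.5, -5.7, -7.3], 0.05],
    [[-0.002, 0.006, -0.001], [1.4, -5.7, -7.4], 0.05],
    [[-0.002, 0.006, 0], [1.4, -5.7, -7.4], 0.05],
    [[0, 0, 0], [0, 0, 0], 0.05],
  ],
)

```text
time_s: 5.18
position: [0.5163, -0.016, 0.2121]
tool_rot: [[-0.307, -0.199, -0.931], [0.651, 0.67, -0.358], [0.694, -0.716, -0.076]]
ft_force: [0.2, 0.1, -0.6]
grip_width: 0.0498
```

```bash
python3 mv.py .7715 -.12 .058 4;python3 - <<'E'
from rig import env
import cv2
print(env.observe()['q'].round(1))
for n in ['side','top']:
    p=env.get_image(n); a=p['image'][:,:,::-1]; cv2.imwrite(f'pics/{n}2.png',a)
a=cv2.imread('pics/side2.png')[150:300,250:450]
cv2.imwrite('pics/s2z.png',cv2.resize(a,(0,0),fx=4,fy=4,interpolation=cv2.INTER_CUBIC))
a=cv2.imread('pics/top2.png')[200:350,220:420]
cv2.imwrite('pics/t2z.png',cv2.resize(a,(0,0),fx=4,fy=4,interpolation=cv2.INTER_CUBIC))
E
```

```text
[[0.0003, 0.0229, -0.0001], [0.04, -0.18, 0.02]]
[[0.0003, 0.0229, -0.0002], [0.04, -0.18, 0.02]]
[[0.0003, 0.0229, -0.0002], [0.04, -0.18, 0.02]]
[[0.0003, 0.0229, -0.0002], [0.04, -0.18, 0.02]]
[ -29.7   31.    74.7   30.3  106.9 -142.2]
```

View pics/s2z.png

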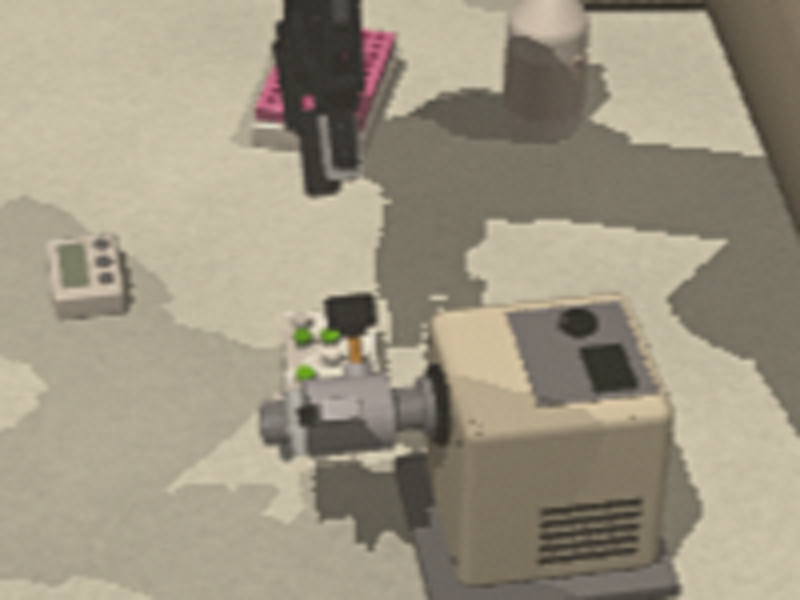

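View pics/t2z.png

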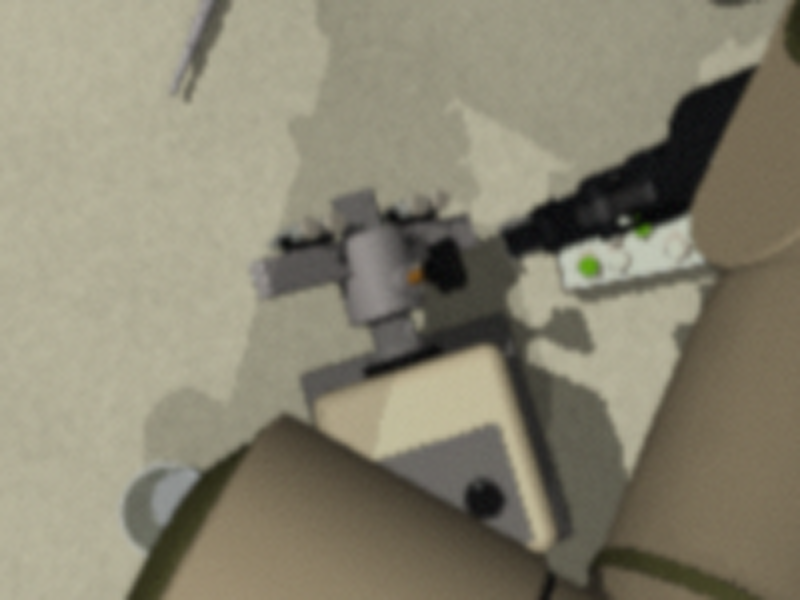

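Run:
```python
from h import *
from rig import env
s=env.observe();p=s['position'];M=s['tool_rot']
off={'side':(250,150),'top':(220,200)}
for n in C:
    im=cv2.imread(f'pics/{n}2.png');x0,y0=off[n]
    b=cv2.resize(im[y0:y0+150,x0:x0+200],(0,0),fx=4,fy=4,interpolation=cv2.INTER_CUBIC)
    # fingers at +-25mm, tips
    P=[p+M@[sx*.025,t,w] for sx in(-1,1) for t in(-.04,-.008) for w in(-.011,.011)]+[p,p+M@[0,.1,0]]
    q=((proj(n,P)-[x0,y0]+.5)*4).astype(int).tolist()
    for c in q[:8]: cv2.circle(b,c,3,(0,255,0),-1)
    cv2.line(b,q[8],q[9],(0,0,255),1)
    cv2.imwrite(f'pics/{n}2o.png',b)
```

```text
(no output)
```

View pics/side2o.png

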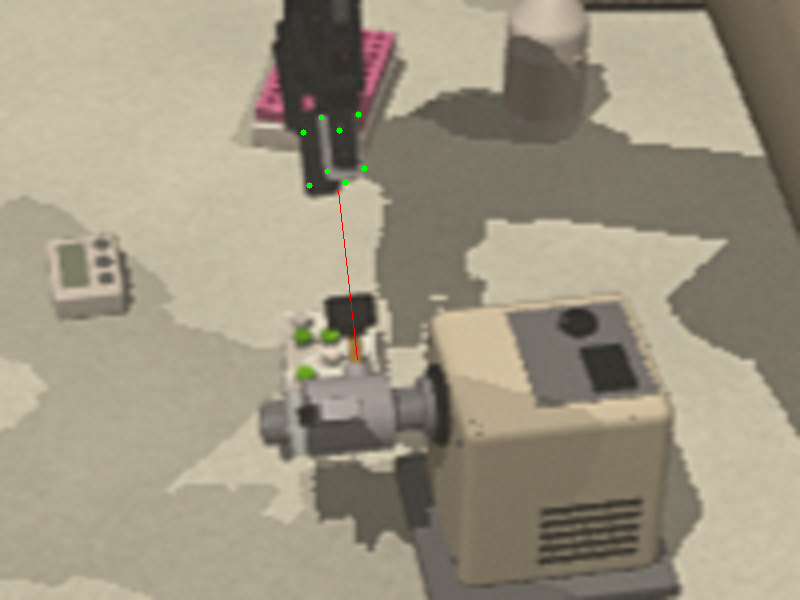

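View pics/top2o.png

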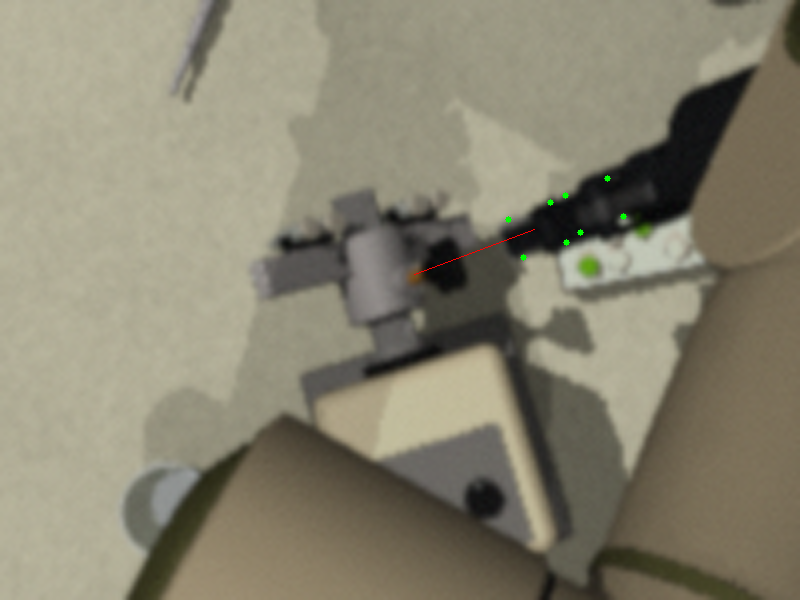

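Call:
carry_out(
  plan=[
    [[0, 0.023, 0], [0, 0, 0], 0.05],
    [[0, 0.023, 0], [0, 0, 0], 0.05],
    [[0.001, 0.023, -0.001], [0, 0, 0], 0.05],
    [[0, 0.022, 0], [0, 0, 0], 0.04],
    [[0, 0, 0], [0, 0, 0], 0.03],
  ],
  force=30,
)

```text
time_s: 5.9
position: [0.4982, 0.0477, 0.1498]
tool_rot: [[-0.312, -0.198, -0.929], [0.651, 0.667, -0.361], [0.692, -0.718, -0.079]]
ft_force: [-0.2, 0.4, 0.4]
grip_width: 0.0303
```

Run:
```python
from rig import env
import cv2
s=env.observe(); print(s['ft_force'],s['wrist_torque'],s['grip_width'])
n='side'
p=env.get_image(n); a=p['image'][:,:,::-1]; cv2.imwrite(f'pics/{n}3.png',a)
a=cv2.imread('pics/side3.png')[190:265,290:390]
cv2.imwrite('pics/s3z.png',cv2.resize(a,(0,0),fx=8,fy=8,interpolation=cv2.INTER_CUBIC))
```

```text
[-0.17040231  0.42195887  0.41836126] [-0.36167408 -0.12456527 -0.00599581] 0.03025914933722902
```

View pics/s3z.png

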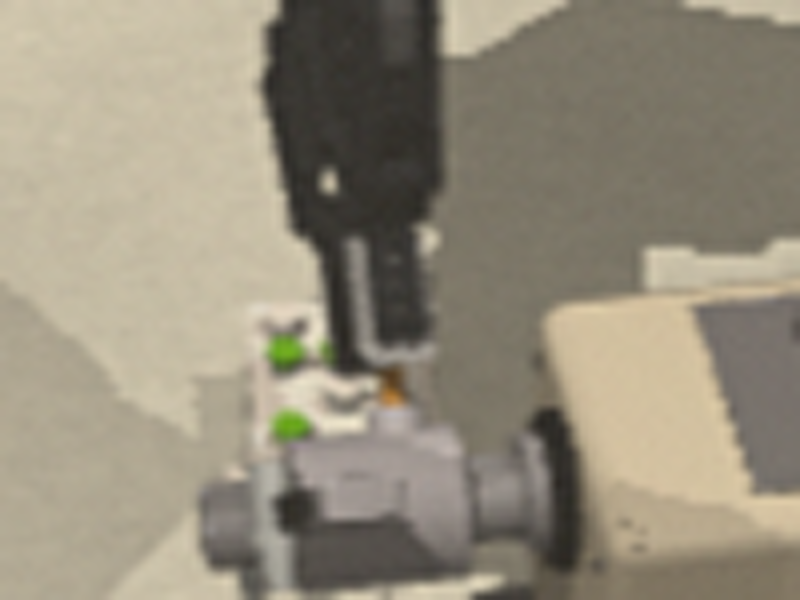

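Call:
carry_out(
  plan=[
    [[0, 0, 0], [0, 0, 0], 0.02],
    [[0, 0, 0], [0, 0, 0], 0.012],
    [[0, 0, 0], [0, 0, 0], 0.004],
    [[0, 0, 0], [0, 0, 0], 0.004],
  ],
  force=40,
)

```text
time_s: 6.45
position: [0.4995, 0.0457, 0.1498]
tool_rot: [[-0.313, -0.195, -0.929], [0.651, 0.668, -0.36], [0.691, -0.718, -0.082]]
ft_force: [1.4, -5.7, 5.2]
grip_width: 0.0138
```

```bash
cat > st.py <<'E'
from h import *
from rig import env
s=env.observe();M=s['tool_rot']
f=s['ft_force'];t=s['wrist_torque']
print('t',round(s['time_s'],2),'pos',s['position'].round(4),'grip',round(s['grip_width'],4),'q',s['q'].round(1))
print('F tool',(M.T@f).round(2),'T tool(if world)',(M.T@t).round(3),'T raw',t.round(3))
Rz=R.from_euler('z',U['yaw']).as_matrix()
print('F rot frame',(Rz.T@f).round(2),'T rot',(Rz.T@t).round(3))
g=s['position']-.019*M[:,1]
w=Rz.T@(g-U['hub']); n=Rz.T@(-M[:,1])
x=Rz.T@M[:,0]
phi=np.arctan2(-w[1],w[2]); pn=np.arctan2(-n[1],n[2]); p,M0=target(pn,0,.058)
print('grasp in hub frame mm',(w*1e3).round(1),'r',np.hypot(w[1],w[2])*1e3,'phi pos',np.degrees(phi),'phi tool',np.degrees(pn),'s',R.from_matrix(M0.T@M).as_rotvec().round(3))
E
python3 st.py
```

```text
t 6.45 pos [0.4995 0.0457 0.1498] grip 0.0138 q [ -25.    32.1   84.8   31.7   94.9 -144.5]
F tool [-0.58 -7.76  0.28] T tool(if world) [ 0.059 -0.017  0.489] T raw [-0.469 -0.149  0.013]
F rot frame [-0.25 -5.84  5.15] T rot [-0.492 -0.008  0.013]
grasp in hub frame mm [  0.9 -41.4  44. ] r 60.43865856900178 phi pos 43.2357706936851 phi tool 44.11692966992126 s [-0.005 -0.113  0.   ]
```

Call:
carry_out(
  plan=[
    [[0, 0, 0], [0, 0, 0], 0.004],
    [[0, 0, 0], [0, 0, 0], 0.004],
  ],
)

```text
time_s: 6.7
position: [0.4995, 0.0457, 0.1498]
tool_rot: [[-0.313, -0.195, -0.929], [0.651, 0.668, -0.36], [0.691, -0.718, -0.082]]
ft_force: [1.7, -5.4, 4.5]
grip_width: 0.0138
```

```bash
python3 st.py
```

```text
t 6.7 pos [0.4995 0.0457 0.1498] grip 0.0138 q [ -25.    32.1   84.8   31.7   94.9 -144.5]
F tool [-0.92 -7.17  0.04] T tool(if world) [0.071 0.001 0.431] T raw [-0.423 -0.108  0.013]
F rot frame [ 0.03 -5.65  4.5 ] T rot [-0.436  0.018  0.013]
grasp in hub frame mm [  0.9 -41.4  44. ] r 60.43603867954749 phi pos 43.2319090585982 phi tool 44.11950108305261 s [-0.005 -0.113  0.   ]
```

Run:
```python
from rig import env
import cv2
for n,(x0,y0) in {'side':(300,200),'top':(290,235)}.items():
    p=env.get_image(n); a=p['image'][:,:,::-1]; cv2.imwrite(f'pics/{n}4.png',a)
    a=cv2.imread(f'pics/{n}4.png')[y0:y0+60,x0:x0+80]
    cv2.imwrite(f'pics/{n}4z.png',cv2.resize(a,(0,0),fx=10,fy=10,interpolation=cv2.INTER_CUBIC))
```

```text
(no output)
```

View pics/side4z.png

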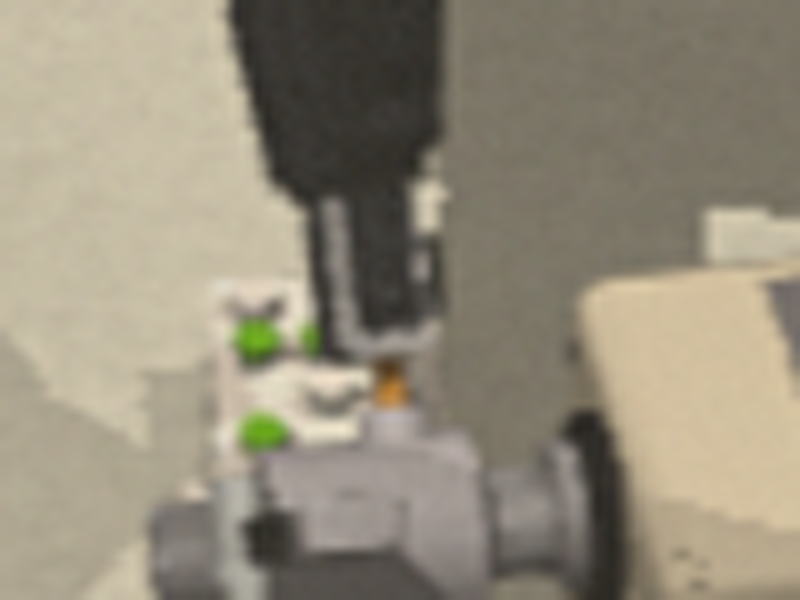

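View pics/top4z.png

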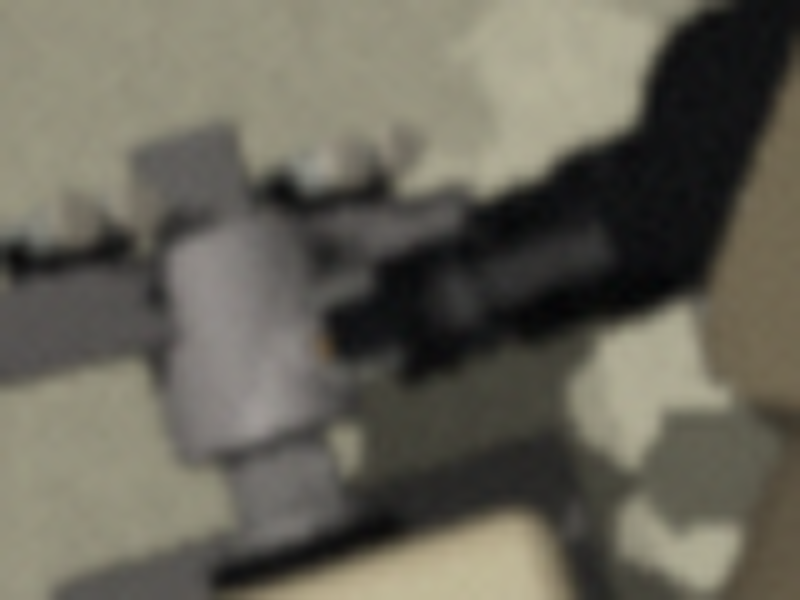

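Call:
carry_out(
  plan=[
    [[0, 0, 0], [0, -5, 0], 0.004],
    [[0, 0, 0], [0, 0, 0], 0.004],
  ],
)

```text
time_s: 7.05
position: [0.4995, 0.0458, 0.15]
tool_rot: [[-0.394, -0.195, -0.898], [0.617, 0.668, -0.416], [0.682, -0.718, -0.143]]
ft_force: [1.4, -5.1, 5.9]
grip_width: 0.0138
```

```bash
python3 st.py
```

```text
t 7.05 pos [0.4995 0.0458 0.15  ] grip 0.0138 q [ -25.    32.1   84.8   31.7   94.9 -149.5]
F tool [ 0.32 -7.95  0.08] T tool(if world) [0.097 0.027 0.214] T raw [-0.236 -0.011  0.016]
F rot frame [-0.18 -5.32  5.92] T rot [-0.229  0.057  0.016]
grasp in hub frame mm [  0.9 -41.3  44.2] r 60.53104275480085 phi pos 43.063813552691286 phi tool 44.13417555501652 s [-0.005 -0.201  0.001]
```

Call:
carry_out(
  plan=[
    [[0, 0, 0], [0, 10, 0], 0.004],
    [[0, 0, 0], [0, 0, 0], 0.004],
  ],
)

```text
time_s: 7.3
position: [0.4995, 0.0457, 0.1496]
tool_rot: [[-0.229, -0.195, -0.954], [0.681, 0.668, -0.3], [0.696, -0.718, -0.02]]
ft_force: [1.7, -5.8, 3.1]
grip_width: 0.0138
```

```bash
python3 st.py
```

```text
t 7.3 pos [0.4995 0.0457 0.1496] grip 0.0138 q [ -25.    32.1   84.8   31.7   94.9 -139.4]
F tool [-2.18 -6.41  0.05] T tool(if world) [0.002 0.004 0.633] T raw [-0.605 -0.186 -0.014]
F rot frame [-0.03 -6.03  3.09] T rot [-0.633 -0.005 -0.014]
grasp in hub frame mm [  0.9 -41.5  43.9] r 60.34611764539791 phi pos 43.388485102932975 phi tool 44.101321124514094 s [-0.005 -0.023  0.   ]
```

Call:
carry_out(
  plan=[
    [[-0.0013, 0, 0], [0, 0, 4], 0.004],
    [[0, 0, 0], [0, 0, 0], 0.004],
  ],
)

```text
time_s: 7.55
position: [0.4995, 0.0455, 0.1495]
tool_rot: [[-0.245, -0.179, -0.953], [0.725, 0.619, -0.303], [0.644, -0.765, -0.022]]
ft_force: [2.0, -3.8, 7.8]
grip_width: 0.014
```

```bash
python3 st.py
```

```text
t 7.55 pos [0.4995 0.0455 0.1495] grip 0.014 q [ -24.    30.7   85.2   29.6   92.3 -138.4]
F tool [ 1.79 -8.65 -0.93] T tool(if world) [ 0.021  0.047 -0.203] T raw [ 0.18   0.106 -0.018]
F rot frame [ 0.83 -4.19  7.79] T rot [ 0.203  0.049 -0.018]
grasp in hub frame mm [  0.9 -40.6  44.6] r 60.30405450785005 phi pos 42.32532708849898 phi tool 40.11101715391307 s [-0.007 -0.026  0.   ]
```

Call:
carry_out(
  plan=[
    [[0.0013, 0, 0], [0, 0, -4], 0.004],
    [[0, 0, 0], [0, -8, 0], 0.004],
    [[0, 0, 0], [0, -8, 0], 0.004],
  ],
)

```text
time_s: 7.92
position: [0.4994, 0.0459, 0.1502]
tool_rot: [[-0.488, -0.196, -0.85], [0.567, 0.669, -0.48], [0.663, -0.717, -0.216]]
ft_force: [1.0, -5.9, 11.9]
grip_width: 0.0141
```

```bash
python3 st.py
python3 - <<'E'
from rig import env
import cv2
for n,(x0,y0) in {'side':(300,200),'top':(290,235)}.items():
    p=env.get_image(n); a=p['image'][:,:,::-1]; cv2.imwrite(f'pics/{n}5.png',a)
    a=cv2.imread(f'pics/{n}5.png')[y0:y0+60,x0:x0+80]
    cv2.imwrite(f'pics/{n}5z.png',cv2.resize(a,(0,0),fx=10,fy=10,interpolation=cv2.INTER_CUBIC))
    for r in env.outline_of('wing_grip',p)[:2]: print(n,r['conf'],r['pixel'],r['mask'].sum())
E
```

```text
t 7.92 pos [0.4994 0.0459 0.1502] grip 0.0141 q [ -25.    32.1   84.8   31.7   95.  -155.7]
F tool [  4.06 -12.73  -0.61] T tool(if world) [ 0.13   0.09  -0.418] T raw [0.274 0.335 0.112]
F rot frame [-0.72 -5.97 11.95] T rot [0.359 0.242 0.112]
grasp in hub frame mm [  0.9 -41.2  44.4] r 60.588439561529356 phi pos 42.82786196953185 phi tool 44.21520883104573 s [-0.005 -0.309  0.001]
```

View pics/side5z.png

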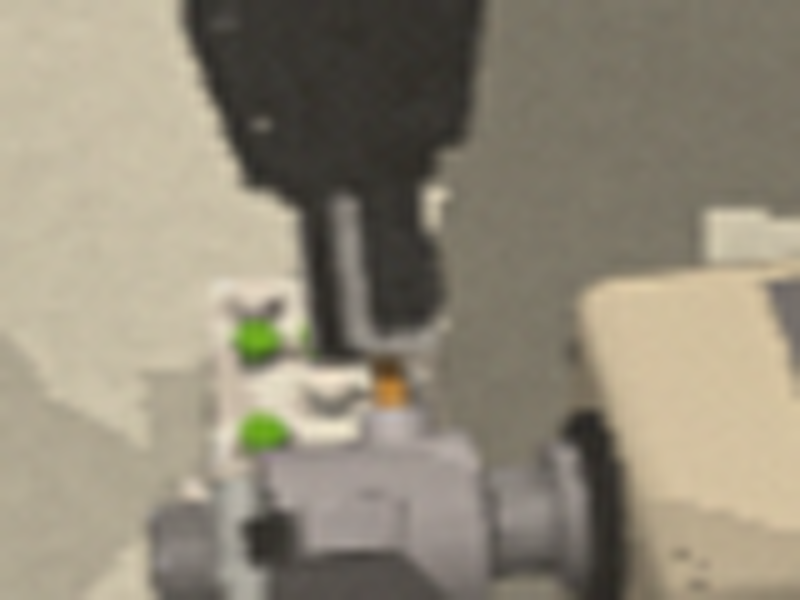

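```bash
cat > sw.py <<'E'
import sys
from h import *
from rig import env
# usage: dphi_deg N : per-row swing ; hub override optional
s=env.observe();M=s['tool_rot'];p=s['position']
d=float(sys.argv[1]);N=int(sys.argv[2])
Rz=R.from_euler('z',U['yaw']).as_matrix(); a=Rz[:,0]
D=R.from_rotvec(a*np.radians(d/N))
print((M.T@(D.apply(p-U['hub'])-(p-U['hub']))).round(5),np.degrees(M.T@a*np.radians(d/N)).round(2))
E
python3 sw.py -19 6
```

```text
[ 0.00219  0.00015 -0.00069] [ 0.95 -0.02  3.02]
```

Call:
carry_out(
  plan=[
    [[0.0022, 0.0001, -0.0007], [0.95, 0, 3], 0.004],
    [[0.0022, 0.0001, -0.0007], [0.95, 0, 3], 0.004],
    [[0.0022, 0.0001, -0.0007], [0.95, 0, 3], 0.004],
    [[0.0022, 0.0001, -0.0007], [0.95, 0, 3], 0.004],
    [[0.0022, 0.0001, -0.0007], [0.95, 0, 3], 0.004],
    [[0.0022, 0.0001, -0.0007], [0.95, 0, 3], 0.004],
    [[0, 0, 0], [0, 0, 0], 0.004],
  ],
)

```text
time_s: 9.0
position: [0.4963, 0.0567, 0.1577]
tool_rot: [[-0.536, -0.118, -0.836], [0.742, 0.407, -0.533], [0.403, -0.906, -0.131]]
ft_force: [0.9, -7.9, 6.4]
grip_width: 0.0138
```

```bash
python3 st.py
python3 - <<'E'
from rig import env
import cv2
for n,(x0,y0) in {'side':(300,190),'top':(290,235)}.items():
    p=env.get_image(n); a=p['image'][:,:,::-1]; cv2.imwrite(f'pics/{n}6.png',a)
    a=cv2.imread(f'pics/{n}6.png')[y0:y0+60,x0:x0+80]
    cv2.imwrite(f'pics/{n}6z.png',cv2.resize(a,(0,0),fx=10,fy=10,interpolation=cv2.INTER_CUBIC))
E
```

```text
t 9.0 pos [0.4963 0.0567 0.1577] grip 0.0138 q [ -18.1   25.1   86.6   20.7   83.5 -147.3]
F tool [-3.77 -9.11  2.66] T tool(if world) [0.515 0.083 0.821] T raw [-0.972 -0.021  0.025]
F rot frame [-1.45 -7.84  6.38] T rot [-0.937  0.259  0.025]
grasp in hub frame mm [  1.  -24.8  55.5] r 60.83223237369411 phi pos 24.068389654244445 phi tool 25.087060976018982 s [-0.004 -0.304  0.001]
```

View pics/side6z.png

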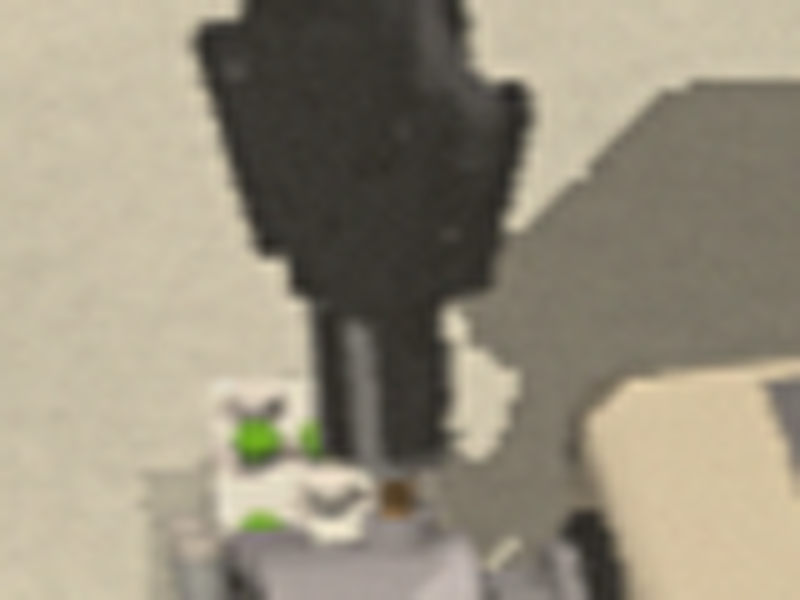

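View pics/top6z.png

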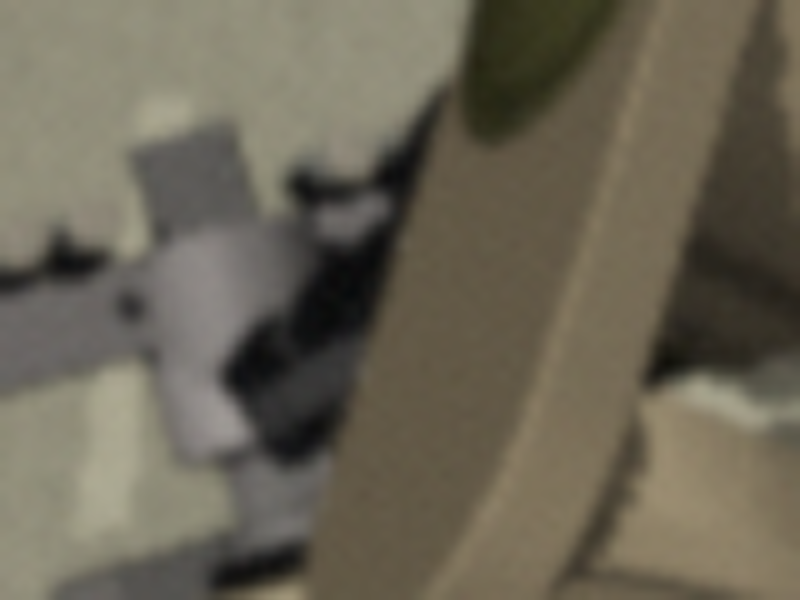

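Call:
carry_out(
  plan=[
    [[0, 0.0003, 0], [0, 10, 0], 0.004],
    [[0, 0.0003, 0], [0, 10, 0], 0.004],
    [[0, 0.0003, 0], [0, 10, 0], 0.004],
  ],
  force=50,
)

```text
time_s: 9.48
position: [0.4965, 0.0561, 0.1566]
tool_rot: [[-0.039, -0.118, -0.992], [0.909, 0.407, -0.084], [0.414, -0.906, 0.091]]
ft_force: [1.2, -12.3, 6.0]
grip_width: 0.0132
```

```bash
python3 st.py
```

```text
t 9.47 pos [0.4965 0.0561 0.1566] grip 0.0132 q [ -18.1   25.2   86.7   20.7   83.3 -117. ]
F tool [ -8.74 -10.55   0.35] T tool(if world) [ 0.025 -0.135  1.616] T raw [-1.589 -0.168  0.28 ]
F rot frame [ -2.34 -12.11   5.97] T rot [-1.57   0.296  0.28 ]
grasp in hub frame mm [  1.1 -25.4  54.4] r 60.10138344039283 phi pos 25.052171797052083 phi tool 25.076265968548274 s [-0.004  0.226 -0.001]
```

Call:
carry_out(
  plan=[
    [[0, 0.0001, 0], [0, 5, 0], 0.004],
  ],
)

```text
time_s: 9.6
position: [0.4965, 0.056, 0.1565]
tool_rot: [[0.046, -0.118, -0.992], [0.913, 0.407, -0.006], [0.404, -0.906, 0.126]]
ft_force: [0.7, -11.7, 4.8]
grip_width: 0.0132
```

```bash
python3 st.py
```

```text
t 9.6 pos [0.4965 0.056  0.1565] grip 0.0132 q [ -18.1   25.2   86.7   20.6   83.3 -112.1]
F tool [-8.72 -9.2   0.01] T tool(if world) [-0.08  -0.094  1.606] T raw [-1.585 -0.122  0.256]
F rot frame [ -2.72 -11.41   4.81] T rot [-1.553  0.339  0.256]
grasp in hub frame mm [  1.  -25.5  54.3] r 59.981803432518944 phi pos 25.165405444372585 phi tool 25.069546479736925 s [-0.004  0.312 -0.001]
```

Call:
carry_out(
  plan=[
    [[0, 0.0001, 0], [0, 5, 0], 0.004],
  ],
)

```text
time_s: 9.72
position: [0.4964, 0.056, 0.1563]
tool_rot: [[0.131, -0.118, -0.984], [0.911, 0.407, 0.072], [0.392, -0.906, 0.161]]
ft_force: [1.3, -12.2, 5.0]
grip_width: 0.0137
```

```bash
python3 st.py
```

```text
t 9.72 pos [0.4964 0.056  0.1563] grip 0.0137 q [ -18.1   25.2   86.7   20.6   83.3 -107.2]
F tool [-8.92 -9.66 -1.36] T tool(if world) [-0.135 -0.132  1.659] T raw [-1.635 -0.056  0.334]
F rot frame [ -2.25 -12.02   5.04] T rot [-1.582  0.417  0.334]
grasp in hub frame mm [  1.  -25.5  54.2] r 59.8640335737364 phi pos 25.22389663509676 phi tool 25.065270543443745 s [-0.004  0.398 -0.001]
```

Call:
carry_out(
  plan=[
    [[0, 0.0001, 0], [0, 4, 0], 0.004],
  ],
)

```text
time_s: 9.85
position: [0.4963, 0.056, 0.1562]
tool_rot: [[0.199, -0.118, -0.973], [0.903, 0.407, 0.135], [0.38, -0.906, 0.188]]
ft_force: [0.5, -12.0, 5.1]
grip_width: 0.0133
```

```bash
python3 st.py|sed -n 2p
```

```text
F tool [-8.82 -9.58 -1.11] T tool(if world) [-0.196 -0.185  1.738] T raw [-1.708 -0.017  0.419]
```

Call:
carry_out(
  plan=[
    [[0, 0.0001, 0], [0, 4, 0], 0.004],
  ],
)

```text
time_s: 9.98
position: [0.4963, 0.056, 0.1561]
tool_rot: [[0.266, -0.118, -0.957], [0.892, 0.407, 0.198], [0.366, -0.906, 0.214]]
ft_force: [1.1, -12.6, 4.8]
grip_width: 0.0131
```

```bash
python3 st.py
```

```text
t 9.97 pos [0.4963 0.056  0.1561] grip 0.0131 q [-18.1  25.2  86.7  20.6  83.3 -99.2]
F tool [-9.14 -9.62 -2.53] T tool(if world) [-0.324 -0.166  1.775] T raw [-1.764 -0.005  0.411]
F rot frame [ -2.53 -12.36   4.83] T rot [-1.691  0.503  0.411]
grasp in hub frame mm [  0.8 -25.5  53.9] r 59.65306725472675 phi pos 25.268979736409925 phi tool 25.061057938794335 s [-0.004  0.537 -0.001]
```

Call:
carry_out(
  plan=[
    [[0, 0.0001, 0], [0, 5, 0], 0.004],
  ],
)

```text
time_s: 10.1
position: [0.4962, 0.056, 0.156]
tool_rot: [[0.349, -0.119, -0.93], [0.871, 0.407, 0.275], [0.345, -0.906, 0.245]]
ft_force: [-0.7, -12.1, 5.9]
grip_width: 0.013
```

```bash
python3 st.py|sed -n 1,2p; python3 st.py | tail -1
```

```text
t 10.1 pos [0.4962 0.056  0.156 ] grip 0.013 q [-18.1  25.2  86.7  20.6  83.3 -94.2]
F tool [ -8.72 -10.23  -1.27] T tool(if world) [-0.402 -0.166  1.784] T raw [-1.779  0.073  0.449]
grasp in hub frame mm [  0.7 -25.4  53.8] r 59.51608987653799 phi pos 25.252392588445957 phi tool 25.066137538855095 s [-0.003  0.625 -0.001]
```

```bash
python3 - <<'E'
from rig import env
import cv2
for n,(x0,y0) in {'side':(300,190),'top':(290,235)}.items():
    p=env.get_image(n); a=p['image'][:,:,::-1]; cv2.imwrite(f'pics/{n}7.png',a)
    a=cv2.imread(f'pics/{n}7.png')[y0:y0+60,x0:x0+80]
    cv2.imwrite(f'pics/{n}7z.png',cv2.resize(a,(0,0),fx=10,fy=10,interpolation=cv2.INTER_CUBIC))
E
python3 st.py | sed -n 2p
```

```text
F tool [ -8.87 -11.05  -2.2 ] T tool(if world) [-0.371 -0.05   1.705] T raw [-1.709  0.125  0.335]
```

View pics/side7z.png

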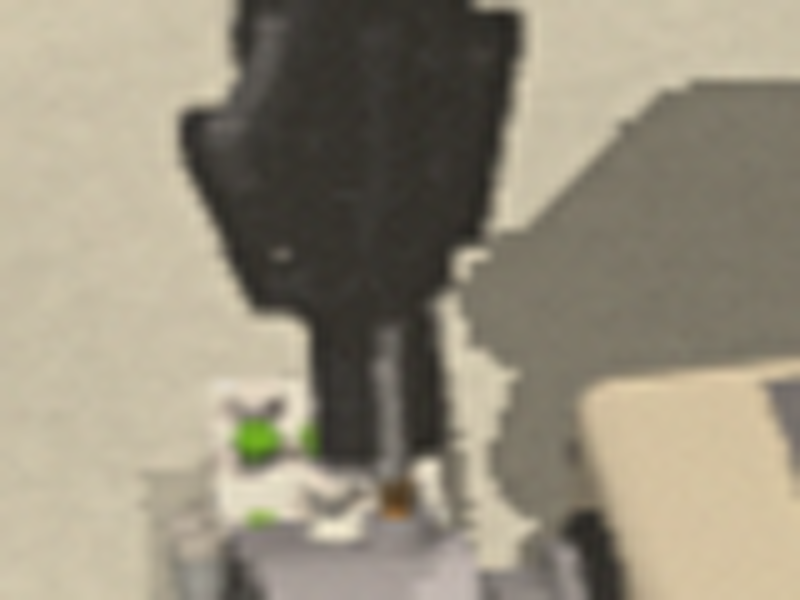

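View pics/top7z.png

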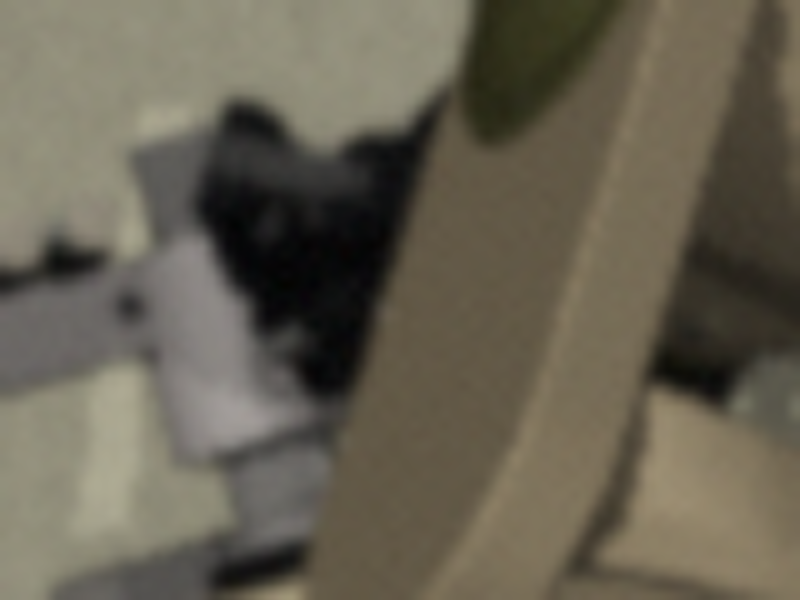

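Call:
carry_out(
  plan=[
    [[0, 0.0001, 0], [0, 5, 0], 0.004],
    [[0, 0.0001, 0], [0, 5, 0], 0.004],
  ],
)

```text
time_s: 10.45
position: [0.4959, 0.0561, 0.1558]
tool_rot: [[0.505, -0.119, -0.855], [0.81, 0.407, 0.422], [0.297, -0.906, 0.302]]
ft_force: [-1.2, -13.1, 5.4]
grip_width: 0.0134
```

```bash
python3 st.py|sed -n 1,2p; python3 st.py | tail -1
```

```text
t 10.45 pos [0.4959 0.0561 0.1558] grip 0.0134 q [-18.1  25.2  86.8  20.6  83.3 -84.2]
F tool [ -9.6  -10.1   -2.81] T tool(if world) [-0.541 -0.152  1.869] T raw [-1.852  0.289  0.542]
grasp in hub frame mm [  0.5 -25.3  53.6] r 59.23292055326433 phi pos 25.253724557857435 phi tool 25.074396310868558 s [-0.003  0.8   -0.001]
```

Call:
carry_out(
  plan=[
    [[0, 0.0001, 0], [0, 5, 0], 0.004],
    [[0, 0.0001, 0], [0, 5, 0], 0.004],
  ],
)

```text
time_s: 10.7
position: [0.4955, 0.0562, 0.1555]
tool_rot: [[0.646, -0.12, -0.754], [0.725, 0.407, 0.556], [0.24, -0.906, 0.35]]
ft_force: [-2.3, -13.7, 5.9]
grip_width: 0.013
```

```bash
python3 st.py|sed -n 1,2p; python3 st.py | tail -1
```

```text
t 10.7 pos [0.4955 0.0562 0.1555] grip 0.013 q [-18.1  25.2  86.8  20.6  83.3 -74.2]
F tool [ -9.97 -10.67  -3.81] T tool(if world) [-0.673 -0.091  1.912] T raw [-1.865  0.539  0.59 ]
grasp in hub frame mm [  0.2 -25.1  53.4] r 58.950645798801176 phi pos 25.177072777591274 phi tool 25.087543354676136 s [-0.002  0.974 -0.001]
```

Call:
carry_out(
  plan=[
    [[0, 0.0001, 0], [0, 5, 0], 0.004],
    [[0, 0.0001, 0], [0, 5, 0], 0.004],
  ],
)

```text
time_s: 10.95
position: [0.4952, 0.0563, 0.1553]
tool_rot: [[0.767, -0.121, -0.63], [0.617, 0.407, 0.673], [0.175, -0.906, 0.387]]
ft_force: [-4.1, -14.6, 7.2]
grip_width: 0.0133
```

```bash
python3 st.py|sed -n 1,2p; python3 st.py | tail -1
```

```text
t 10.95 pos [0.4952 0.0563 0.1553] grip 0.0133 q [-18.1  25.2  86.8  20.6  83.3 -64.2]
F tool [-10.92 -11.92  -4.42] T tool(if world) [-0.853 -0.109  1.994] T raw [-1.897  0.772  0.721]
grasp in hub frame mm [ -0.1 -24.9  53.1] r 58.67180702534975 phi pos 25.08108609553381 phi tool 25.107706564979047 s [-1.000e-03  1.149e+00 -1.000e-03]
```

Call:
carry_out(
  plan=[
    [[0, 0.0001, 0], [0, 5, 0], 0.004],
    [[0, 0.0001, 0], [0, 5, 0], 0.004],
  ],
)

```text
time_s: 11.2
position: [0.4948, 0.0565, 0.1551]
tool_rot: [[0.865, -0.122, -0.487], [0.491, 0.407, 0.77], [0.104, -0.905, 0.412]]
ft_force: [-5.2, -13.6, 7.1]
grip_width: 0.0134
```

```bash
python3 st.py|sed -n 1,2p; python3 st.py | tail -1
```

```text
t 11.2 pos [0.4948 0.0565 0.1551] grip 0.0134 q [-18.1  25.2  86.9  20.6  83.3 -54.2]
F tool [-10.39 -11.29  -5.02] T tool(if world) [-1.037 -0.079  1.975] T raw [-1.85   0.98   0.776]
grasp in hub frame mm [ -0.4 -24.6  52.9] r 58.388508841189115 phi pos 24.934772490039013 phi tool 25.132845977996052 s [-0.     1.324 -0.   ]
```

Call:
carry_out(
  plan=[
    [[-0.001, -0.0008, -0.0005], [0, 0, 0], 0.004],
    [[0, 0, 0], [0, 0, 0], 0.004],
  ],
)

```text
time_s: 11.45
position: [0.4946, 0.0562, 0.1553]
tool_rot: [[0.864, -0.121, -0.489], [0.493, 0.409, 0.768], [0.107, -0.905, 0.413]]
ft_force: [-2.1, -6.8, 2.5]
grip_width: 0.0134
```

```bash
python3 st.py
python3 - <<'E'
from rig import env
import cv2
for n,(x0,y0) in {'side':(300,190),'top':(290,235)}.items():
    p=env.get_image(n); a=p['image'][:,:,::-1]; cv2.imwrite(f'pics/{n}8.png',a)
    a=cv2.imread(f'pics/{n}8.png')[y0:y0+60,x0:x0+80]
    cv2.imwrite(f'pics/{n}8z.png',cv2.resize(a,(0,0),fx=10,fy=10,interpolation=cv2.INTER_CUBIC))
E
```

```text
t 11.45 pos [0.4946 0.0562 0.1553] grip 0.0134 q [-18.2  25.2  87.   20.7  83.3 -54.5]
F tool [-4.95 -4.79 -3.18] T tool(if world) [-0.786 -0.009  0.888] T raw [-1.113  0.291  0.291]
F rot frame [-4.01 -5.94  2.49] T rot [-0.982  0.599  0.291]
grasp in hub frame mm [ -0.7 -24.8  53. ] r 58.55408691012427 phi pos 25.072416268492187 phi tool 25.241454830566767 s [-1.000e-03  1.321e+00 -1.000e-03]
```

View pics/side8z.png

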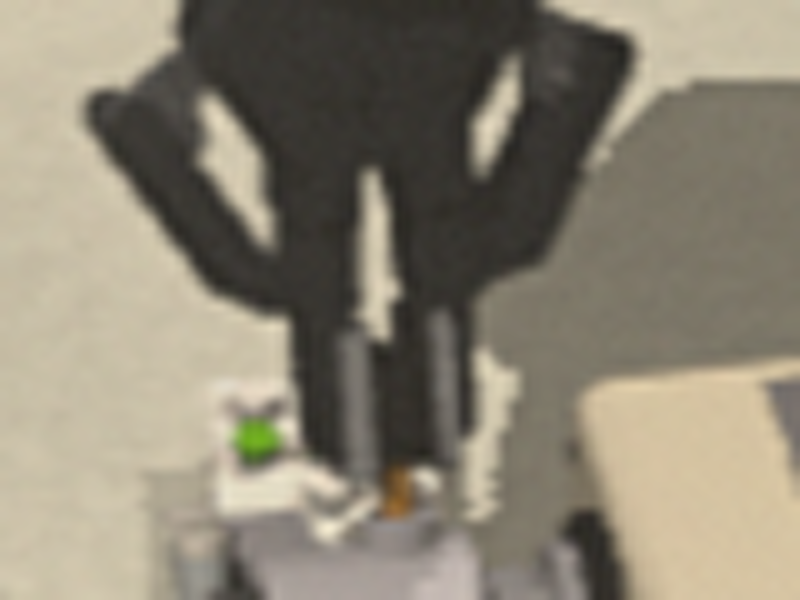

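View pics/top8z.png

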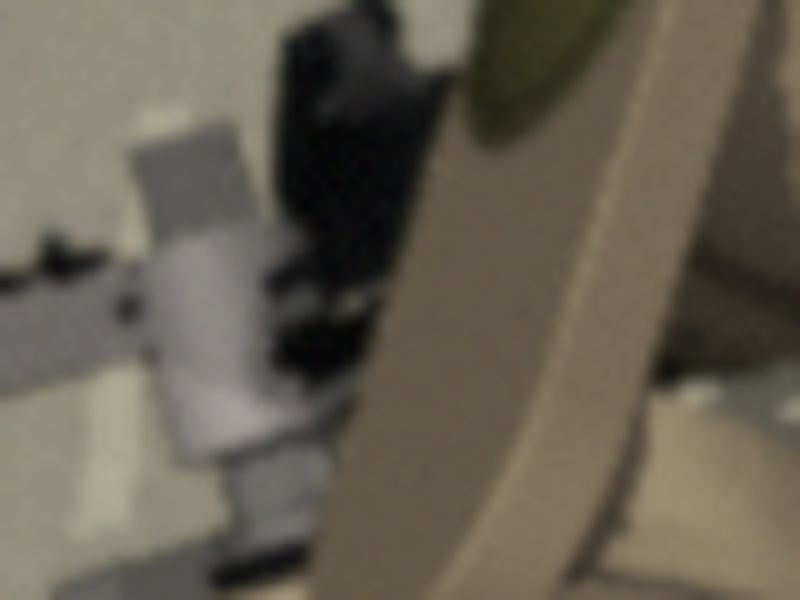

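Call:
carry_out(
  plan=[
    [[-0.0008, -0.0006, -0.0006], [0, 0, 0], 0.004],
    [[0, 0.0003, 0], [0, 10, 0], 0.004],
    [[0, 0, 0], [0, 0, 0], 0.004],
  ],
)

```text
time_s: 11.92
position: [0.4941, 0.056, 0.155]
tool_rot: [[0.935, -0.122, -0.333], [0.353, 0.41, 0.841], [0.034, -0.904, 0.426]]
ft_force: [-2.1, -4.5, 0.2]
grip_width: 0.013
```

```bash
python3 st.py
```

```text
t 11.93 pos [0.4941 0.056  0.155 ] grip 0.013 q [-18.2  25.2  87.   20.7  83.3 -44.7]
F tool [-3.51 -1.79 -3.03] T tool(if world) [-0.779  0.014  0.51 ] T raw [-0.9    0.16   0.178]
F rot frame [-3.27 -3.74  0.2 ] T rot [-0.816  0.412  0.178]
grasp in hub frame mm [ -1.2 -24.9  52.8] r 58.378155884427876 phi pos 25.237841810656032 phi tool 25.317435731162703 s [-1.000e-03  1.493e+00 -1.000e-03]
```

Call:
carry_out(
  plan=[
    [[0, 0.0001, 0], [0, 5, 0], 0.004],
    [[0, 0.0001, 0], [0, 5, 0], 0.004],
  ],
)

```text
time_s: 12.18
position: [0.4938, 0.056, 0.1548]
tool_rot: [[0.978, -0.122, -0.166], [0.202, 0.41, 0.89], [-0.041, -0.904, 0.426]]
ft_force: [-3.6, -4.5, 0.1]
grip_width: 0.0133
```

```bash
python3 st.py
```

```text
t 12.18 pos [0.4938 0.056  0.1548] grip 0.0133 q [-18.2  25.2  87.1  20.7  83.3 -34.7]
F tool [-4.4  -1.51 -3.35] T tool(if world) [-0.983 -0.142  0.765] T raw [-1.072  0.424  0.495]
F rot frame [-4.7  -3.27  0.12] T rot [-0.905  0.714  0.495]
grasp in hub frame mm [ -1.4 -24.8  52.6] r 58.12310479152186 phi pos 25.233918633698806 phi tool 25.312365766603378 s [-0.     1.668 -0.   ]
```

Call:
carry_out(
  plan=[
    [[-0.0003, 0.0001, -0.0003], [0, 5, 0], 0.004],
    [[0, 0.0001, 0], [0, 5, 0], 0.004],
  ],
)

```text
time_s: 12.42
position: [0.4934, 0.056, 0.1546]
tool_rot: [[0.992, -0.123, 0.006], [0.045, 0.41, 0.911], [-0.114, -0.904, 0.413]]
ft_force: [-2.5, -3.2, 0.3]
grip_width: 0.0135
```

```bash
python3 st.py
```

```text
t 12.43 pos [0.4934 0.056  0.1546] grip 0.0135 q [-18.3  25.2  87.1  20.7  83.3 -24.7]
F tool [-2.63 -1.34 -2.83] T tool(if world) [-0.86  -0.104  0.559] T raw [-0.838  0.427  0.423]
F rot frame [-3.29 -2.39  0.34] T rot [-0.679  0.65   0.423]
grasp in hub frame mm [ -1.9 -24.7  52.3] r 57.8709970631138 phi pos 25.242487272758684 phi tool 25.350336049961797 s [-0.     1.842 -0.   ]
```

Call:
carry_out(
  plan=[
    [[0, 0.0001, 0], [0, 4, 0], 0.004],
    [[0, 0.0001, 0], [0, 4, 0], 0.004],
  ],
)

```text
time_s: 12.68
position: [0.4931, 0.0561, 0.1544]
tool_rot: [[0.982, -0.124, 0.144], [-0.082, 0.41, 0.908], [-0.171, -0.904, 0.393]]
ft_force: [-6.5, -4.7, 1.2]
grip_width: 0.0136
```

```bash
python3 st.py
```

```text
t 12.68 pos [0.4931 0.0561 0.1544] grip 0.0136 q [-18.3  25.2  87.2  20.7  83.3 -16.8]
F tool [-6.19 -2.24 -4.75] T tool(if world) [-0.988 -0.135  0.699] T raw [-0.853  0.66   0.566]
F rot frame [-7.58 -2.66  1.22] T rot [-0.627  0.878  0.566]
grasp in hub frame mm [ -2.1 -24.5  52.2] r 57.63331901549159 phi pos 25.156255444334388 phi tool 25.361395870802397 s [0.    1.982 0.   ]
```

Call:
carry_out(
  plan=[
    [[-0.0005, 0.0001, -0.0005], [0, 5, 0], 0.004],
    [[0, 0.0001, 0], [0, 5, 0], 0.004],
  ],
)

```text
time_s: 12.92
position: [0.4926, 0.0562, 0.1543]
tool_rot: [[0.942, -0.123, 0.313], [-0.238, 0.411, 0.88], [-0.237, -0.903, 0.358]]
ft_force: [-5.5, -1.9, 3.1]
grip_width: 0.0133
```

```bash
python3 st.py
```

```text
t 12.93 pos [0.4926 0.0562 0.1543] grip 0.0133 q [-18.3  25.2  87.3  20.7  83.2  -6.8]
F tool [-5.47 -2.93 -2.25] T tool(if world) [-0.693 -0.208  0.546] T raw [-0.456  0.56   0.548]
F rot frame [-5.81 -0.22  3.13] T rot [-0.276  0.668  0.548]
grasp in hub frame mm [ -2.5 -24.3  52.1] r 57.464959861881056 phi pos 25.05600035602922 phi tool 25.401501102433386 s [-0.     2.156 -0.   ]
```

Call:
carry_out(
  plan=[
    [[0, 0.0001, 0], [0, 4, 0], 0.004],
    [[0, 0.0001, 0], [0, 4, 0], 0.004],
  ],
)

```text
time_s: 13.18
position: [0.4923, 0.0563, 0.1542]
tool_rot: [[0.889, -0.124, 0.44], [-0.358, 0.411, 0.839], [-0.285, -0.903, 0.321]]
ft_force: [-6.1, -2.3, 4.1]
grip_width: 0.0131
```

```bash
python3 st.py
```

```text
t 13.18 pos [0.4923 0.0563 0.1542] grip 0.0131 q [-18.3  25.2  87.3  20.7  83.2   1.2]
F tool [-5.77 -3.89 -3.35] T tool(if world) [-0.724 -0.149  0.749] T raw [-0.296  0.825  0.581]
F rot frame [-6.54 -0.48  4.08] T rot [-0.046  0.876  0.581]
grasp in hub frame mm [ -2.8 -24.1  52. ] r 57.30673886595944 phi pos 24.875290609685955 phi tool 25.421568078038106 s [0.    2.295 0.   ]
```

Call:
carry_out(
  plan=[
    [[0, 0, 0], [0, 0, 0], 0.004],
    [[0, 0, 0], [0, 0, 0], 0.004],
  ],
)

```text
time_s: 13.42
position: [0.4923, 0.0563, 0.1542]
tool_rot: [[0.89, -0.124, 0.438], [-0.356, 0.411, 0.839], [-0.284, -0.903, 0.322]]
ft_force: [-5.7, -2.8, 3.7]
grip_width: 0.0134
```

```bash
python3 st.py|sed -n 2,3p
```

```text
F tool [-5.13 -3.76 -3.72] T tool(if world) [-0.741 -0.09   0.67 ] T raw [-0.355  0.789  0.508]
F rot frame [-6.31 -1.07  3.66] T rot [-0.113  0.858  0.508]
```

Call:
carry_out(
  plan=[
    [[-0.0005, 0.0001, -0.0003], [0, 5, 0], 0.004],
    [[0, 0, 0], [0, 0, 0], 0.004],
  ],
)

```text
time_s: 13.68
position: [0.4921, 0.0564, 0.1542]
tool_rot: [[0.849, -0.123, 0.514], [-0.428, 0.411, 0.805], [-0.31, -0.903, 0.296]]
ft_force: [-5.8, -1.1, 4.2]
grip_width: 0.0134
```

```bash
python3 st.py
```

```text
t 13.68 pos [0.4921 0.0564 0.1542] grip 0.0134 q [-18.3  25.1  87.4  20.8  83.2   6. ]
F tool [-5.78 -3.48 -2.63] T tool(if world) [-0.542 -0.085  0.709] T raw [-0.085  0.768  0.455]
F rot frame [-5.89  0.65  4.16] T rot [0.14  0.76  0.455]
grasp in hub frame mm [ -3. -24.  52.] r 57.24582992074564 phi pos 24.765948469824878 phi tool 25.414189374749963 s [-0.000e+00  2.381e+00 -1.000e-03]
```

Call:
carry_out(
  plan=[
    [[-0.0003, 0.0001, -0.0003], [0, 5, 0], 0.004],
    [[0, 0.0001, 0], [0, 5, 0], 0.004],
  ],
)

```text
time_s: 13.92
position: [0.4917, 0.0566, 0.1542]
tool_rot: [[0.745, -0.123, 0.655], [-0.563, 0.412, 0.717], [-0.358, -0.903, 0.238]]
ft_force: [-5.4, 0.1, 6.7]
grip_width: 0.0131
```

```bash
python3 st.py
```

```text
t 13.93 pos [0.4917 0.0566 0.1542] grip 0.0131 q [-18.3  25.1  87.5  20.8  83.1  16.1]
F tool [-6.5  -5.35 -1.86] T tool(if world) [-0.479 -0.191  0.797] T raw [0.189 0.762 0.533]
F rot frame [-5.14  1.67  6.71] T rot [0.4   0.676 0.533]
grasp in hub frame mm [ -3.3 -23.6  51.9] r 57.07412564111684 phi pos 24.479361414621543 phi tool 25.444769806017078 s [-0.000e+00  2.557e+00 -1.000e-03]
```

Call:
carry_out(
  plan=[
    [[0, 0.0001, 0], [0, 4, 0], 0.004],
    [[0, 0.0001, 0], [0, 4, 0], 0.004],
  ],
)

```text
time_s: 14.18
position: [0.4915, 0.0569, 0.1542]
tool_rot: [[0.647, -0.123, 0.752], [-0.656, 0.412, 0.632], [-0.388, -0.903, 0.186]]
ft_force: [-5.7, 1.0, 8.2]
grip_width: 0.0134
```

```bash
python3 st.py
```

```text
t 14.18 pos [0.4915 0.0569 0.1542] grip 0.0134 q [-18.3  25.1  87.5  20.8  83.1  24.1]
F tool [-7.51 -6.26 -2.16] T tool(if world) [-0.574 -0.18   1.045] T raw [0.436 0.963 0.58 ]
F rot frame [-5.2   2.59  8.16] T rot [0.695 0.796 0.58 ]
grasp in hub frame mm [ -3.4 -23.4  51.9] r 56.95405256513409 phi pos 24.22226563571157 phi tool 25.46540835242557 s [-0.000e+00  2.696e+00 -1.000e-03]
```

Call:
carry_out(
  plan=[
    [[-0.0008, 0.0001, -0.0003], [0, 4, 0], 0.004],
    [[0, 0, 0], [0, 4, 0], 0.004],
  ],
)

```text
time_s: 14.42
position: [0.4912, 0.0572, 0.1543]
tool_rot: [[0.537, -0.122, 0.835], [-0.738, 0.412, 0.535], [-0.409, -0.903, 0.131]]
ft_force: [-4.6, 1.8, 6.2]
grip_width: 0.0131
```

```bash
python3 st.py
```

```text
t 14.43 pos [0.4912 0.0572 0.1543] grip 0.0131 q [-18.3  25.   87.6  20.8  83.1  32. ]
F tool [-6.38 -4.29 -2.06] T tool(if world) [-0.415 -0.257  0.624] T raw [0.329 0.534 0.484]
F rot frame [-3.89  3.09  6.22] T rot [0.469 0.417 0.484]
grasp in hub frame mm [ -3.7 -22.9  52.1] r 56.88661776046097 phi pos 23.78033557736176 phi tool 25.436728524034272 s [-0.000e+00  2.835e+00 -2.000e-03]
```

Call:
carry_out(
  plan=[
    [[0, 0.0001, 0], [0, 4, 0], 0.004],
    [[0, 0, 0], [0, 0, 0], 0.004],
  ],
)

```text
time_s: 14.68
position: [0.4911, 0.0574, 0.1543]
tool_rot: [[0.478, -0.122, 0.87], [-0.773, 0.412, 0.483], [-0.417, -0.903, 0.103]]
ft_force: [-4.1, 2.5, 6.8]
grip_width: 0.0133
```

```bash
python3 st.py
```

```text
t 14.68 pos [0.4911 0.0574 0.1543] grip 0.0133 q [-18.3  25.   87.6  20.8  83.1  36. ]
F tool [-6.73 -4.57 -1.61] T tool(if world) [-0.481 -0.164  0.733] T raw [0.427 0.658 0.424]
F rot frame [-3.16  3.6   6.76] T rot [0.599 0.507 0.424]
grasp in hub frame mm [ -3.7 -22.8  52. ] r 56.80733996336184 phi pos 23.63616609423964 phi tool 25.458480314812824 s [-0.000e+00  2.903e+00 -2.000e-03]
```

Call:
carry_out(
  plan=[
    [[-0.0004, 0.0001, -0.0002], [0, 4, 0], 0.004],
    [[0, 0, 0], [0, 0, 0], 0.004],
  ],
)

```text
time_s: 14.92
position: [0.4909, 0.0575, 0.1543]
tool_rot: [[0.417, -0.122, 0.901], [-0.805, 0.412, 0.428], [-0.423, -0.903, 0.074]]
ft_force: [-3.5, 2.1, 5.8]
grip_width: 0.0132
```

```bash
python3 st.py
```

```text
t 14.93 pos [0.4909 0.0575 0.1543] grip 0.0132 q [-18.3  25.   87.6  20.8  83.   40. ]
F tool [-5.57 -3.92 -1.86] T tool(if world) [-0.375 -0.111  0.514] T raw [0.32  0.476 0.297]
F rot frame [-2.78  3.    5.76] T rot [0.444 0.363 0.297]
grasp in hub frame mm [ -3.8 -22.6  52.1] r 56.77348046213668 phi pos 23.410191089246794 phi tool 25.43488086691198 s [-0.     2.973 -0.003]
```

Call:
carry_out(
  plan=[
    [[0, 0.0001, 0], [0, 4, 0], 0.004],
    [[0, 0, 0], [0, 0, 0], 0.004],
  ],
)

```text
time_s: 15.18
position: [0.4909, 0.0577, 0.1544]
tool_rot: [[0.353, -0.122, 0.928], [-0.832, 0.412, 0.371], [-0.428, -0.903, 0.044]]
ft_force: [-4.5, 1.6, 7.1]
grip_width: 0.0133
```

```bash
python3 st.py
```

```text
t 15.18 pos [0.4909 0.0577 0.1544] grip 0.0133 q [-18.2  25.   87.6  20.9  83.   44. ]
F tool [-6.   -5.15 -3.29] T tool(if world) [-0.469 -0.214  0.698] T raw [0.508 0.561 0.424]
F rot frame [-3.88  2.88  7.07] T rot [0.648 0.391 0.424]
grasp in hub frame mm [ -3.8 -22.4  52.1] r 56.72588447283147 phi pos 23.263963616135037 phi tool 25.45439766098276 s [-0.000e+00  3.043e+00 -3.000e-03]
```

```bash
cat > av.py <<'E'
from h import *
from rig import env
L=[];F=[]
for i in range(8):
    env.get_image('side'); s=env.observe(); M=s['tool_rot']; L.append(M.T@s['wrist_torque']);F.append(M.T@s['ft_force'])
print('t',round(s['time_s'],2),'Ty',np.mean(L,0).round(3),'+-',(np.std(L,0)/8**.5).round(3),'F',np.mean(F,0).round(2),'j6',s['q'][5].round(1),'w',s['grip_width'].round(4))
E
python3 av.py
```

```text
Traceback (most recent call last):
  File "av.py", line 6, in <module>
    print('t',round(s['time_s'],2),'Ty',np.mean(L,0).round(3),'+-',(np.std(L,0)/8**.5).round(3),'F',np.mean(F,0).round(2),'j6',s['q'][5].round(1),'w',s['grip_width'].round(4))
                                                                                                                                                      ^^^^^^^^^^^^^^^^^^^^^
AttributeError: 'float' object has no attribute 'round'
```

Call:
carry_out(
  plan=[
    [[0, 0.0001, 0], [0, 4, 0], 0.004],
    [[0, 0, 0], [0, 0, 0], 0.004],
  ],
)

```text
time_s: 15.82
position: [0.4908, 0.0578, 0.1544]
tool_rot: [[0.287, -0.122, 0.95], [-0.856, 0.412, 0.312], [-0.43, -0.903, 0.014]]
ft_force: [-4.2, 2.5, 8.5]
grip_width: 0.0134
```

```bash
python3 st.py|tail -1; python3 av.py
```

```text
grasp in hub frame mm [ -3.8 -22.2  52.1] r 56.67994894533586 phi pos 23.106333354006196 phi tool 25.466943970920468 s [-0.000e+00  3.113e+00 -3.000e-03]Traceback (most recent call last):
  File "av.py", line 6, in <module>
    print('t',round(s['time_s'],2),'Ty',np.mean(L,0).round(3),'+-',(np.std(L,0)/8**.5).round(3),'F',np.mean(F,0).round(2),'j6',s['q'][5].round(1),'w',s['grip_width'].round(4))
                                                                                                                                                      ^^^^^^^^^^^^^^^^^^^^^
AttributeError: 'float' object has no attribute 'round'
```

```bash
sed -i "s/s\['grip_width'\].round(4)/round(s['grip_width'],4)/" av.py; python3 av.py
```

```text
t 16.62 Ty [-0.545 -0.191  0.763] +- [0.011 0.008 0.009] F [-7.08 -5.48 -3.33] j6 47.9 w 0.0135
```

Call:
carry_out(
  plan=[
    [[0, 0.0001, 0], [0, 4, 0], 0.004],
    [[0, 0, 0], [0, 0, 0], 0.004],
  ],
)

```text
time_s: 16.88
position: [0.4908, 0.058, 0.1544]
tool_rot: [[0.221, -0.122, 0.968], [-0.875, 0.413, 0.251], [-0.43, -0.903, -0.016]]
ft_force: [-4.3, 2.1, 9.0]
grip_width: 0.0131
```

```bash
python3 st.py|tail -1; python3 av.py
```

```text
grasp in hub frame mm [ -3.8 -22.1  52.1] r 56.62149237089398 phi pos 22.961008001977497 phi tool 25.482517851166673 s [-0.000e+00 -3.101e+00  3.000e-03]
t 17.27 Ty [-0.618 -0.201  0.892] +- [0.008 0.009 0.008] F [-7.49 -6.06 -3.71] j6 51.9 w 0.0132
```

Call:
carry_out(
  plan=[
    [[-0.0008, -0.0004, -0.0004], [0, 0, 0], 0.004],
    [[0, 0.0001, 0], [0, 4, 0], 0.004],
    [[0, 0, 0], [0, 0, 0], 0.004],
  ],
)

```text
time_s: 17.65
position: [0.4906, 0.0582, 0.1545]
tool_rot: [[0.152, -0.121, 0.981], [-0.891, 0.412, 0.189], [-0.427, -0.903, -0.046]]
ft_force: [-1.9, 5.8, 4.8]
grip_width: 0.0133
```

```bash
python3 st.py|tail -1; python3 av.py
```

```text
grasp in hub frame mm [ -3.9 -21.8  52.3] r 56.650418596804016 phi pos 22.656639057368995 phi tool 25.431767381498137 s [-0.    -3.03   0.004]
t 18.05 Ty [-0.206 -0.215  0.854] +- [0.009 0.012 0.012] F [-7.32 -2.8  -1.05] j6 56.0 w 0.0132
```

Call:
carry_out(
  plan=[
    [[-0.0005, -0.0001, -0.0004], [0, 0, 0], 0.004],
    [[0, 0.0001, 0], [0, 4, 0], 0.004],
    [[0, 0, 0], [0, 0, 0], 0.004],
  ],
)

```text
time_s: 18.42
position: [0.4905, 0.0583, 0.1546]
tool_rot: [[0.081, -0.12, 0.989], [-0.903, 0.412, 0.124], [-0.422, -0.903, -0.075]]
ft_force: [-0.0, 6.4, 3.1]
grip_width: 0.0134
```

```bash
python3 st.py|tail -1; python3 av.py
```

```text
grasp in hub frame mm [ -4.  -21.6  52.4] r 56.6568609916585 phi pos 22.446934565692477 phi tool 25.39358769224385 s [-0.    -2.959  0.005]
t 18.82 Ty [ 0.121 -0.226  0.763] +- [0.012 0.012 0.009] F [-6.87 -0.66  0.5 ] j6 60.1 w 0.0131
```

Call:
carry_out(
  plan=[
    [[-0.0003, 0, 0], [0, 4, 0], 0.004],
    [[0, 0, 0], [0, 2, 0], 0.004],
    [[0, 0, 0], [0, 0, 0], 0.004],
  ],
)

```text
time_s: 19.2
position: [0.4904, 0.0586, 0.1547]
tool_rot: [[-0.022, -0.12, 0.992], [-0.911, 0.412, 0.03], [-0.412, -0.903, -0.119]]
ft_force: [-0.6, 6.4, 3.8]
grip_width: 0.0132
```

```bash
python3 st.py|tail -1; python3 av.py
```

```text
grasp in hub frame mm [ -4.  -21.3  52.4] r 56.605176262186326 phi pos 22.150896064160513 phi tool 25.396705923820864 s [-1.000e-03 -2.855e+00  5.000e-03]
t 19.6 Ty [ 0.064 -0.254  0.793] +- [0.011 0.007 0.007] F [-6.82 -0.13  0.06] j6 66.1 w 0.0134
```

Call:
carry_out(
  plan=[
    [[0, 0, 0], [0, 0, 0], 0.02],
    [[0, 0, 0], [0, 0, 0], 0.035],
    [[0, 0, 0], [0, 0, 0], 0.05],
    [[0, -0.02, 0], [0, 0, 0], 0.05],
    [[0, -0.03, 0], [0, 0, 0], 0.05],
    [[0, -0.04, 0], [0, 0, 0], 0.05],
    [[0, 0, 0], [0, 0, 0], 0.05],
  ],
)

```text
time_s: 20.48
position: [0.5023, 0.0198, 0.2377]
tool_rot: [[-0.024, -0.116, 0.993], [-0.912, 0.409, 0.026], [-0.409, -0.905, -0.115]]
ft_force: [0.5, 0.4, -0.1]
grip_width: 0.0501
```

```bash
python3 st.py
python3 - <<'E'
from rig import env
import cv2
for n,(x0,y0) in {'side':(290,195),'top':(275,230)}.items():
    p=env.get_image(n); a=p['image'][:,:,::-1]; cv2.imwrite(f'pics/{n}9.png',a)
    a=cv2.imread(f'pics/{n}9.png')[y0:y0+75,x0:x0+100]
    cv2.imwrite(f'pics/{n}9z.png',cv2.resize(a,(0,0),fx=8,fy=8,interpolation=cv2.INTER_CUBIC))
E
```

```text
t 20.48 pos [0.5023 0.0198 0.2377] grip 0.0501 q [-21.7  21.5  77.9  19.8  96.2  67.6]
F tool [-0.32  0.2   0.55] T tool(if world) [ 0.003 -0.007 -0.176] T raw [-0.174 -0.01   0.025]
F rot frame [ 0.62  0.22 -0.11] T rot [-0.169  0.04   0.025]
grasp in hub frame mm [ -3.9 -61.9 135.5] r 148.95464340569777 phi pos 24.546827313752132 phi tool 25.130482103909 s [-1.000e-03 -2.852e+00  9.000e-03]
```

View pics/side9z.png

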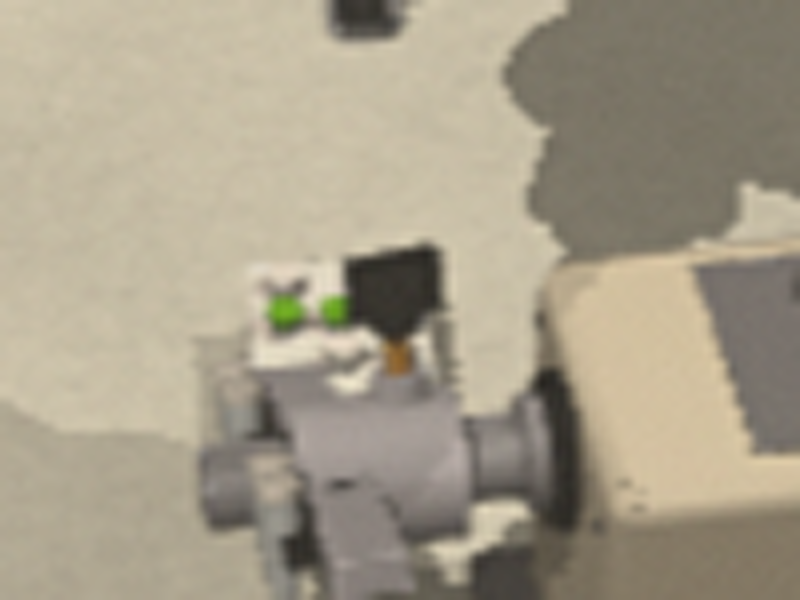

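View pics/top9z.png

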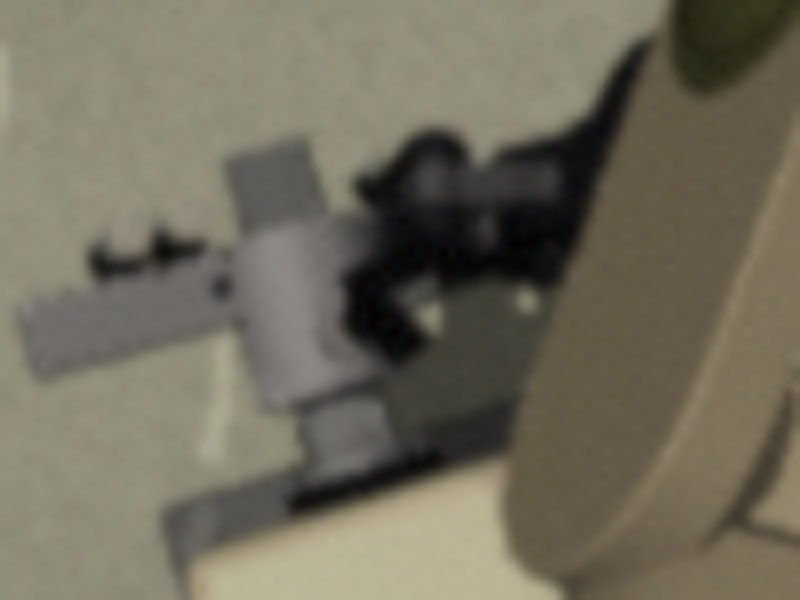

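Run:
```python
from h import *
u=[.385,.0407,.2919]
rows=[]
for n,crop in [('side',(325,355,215,250)),('top',(300,340,245,285))]:
    im=cv2.imread(f'pics/{n}9.png'); r=[]
    for phi,s in [(.42,2.7),(.42,3.0),(.42,3.4)]:
        overlay(n,im,u,phi,0,crop,'pics/tmp.png',ws=s,s=6.5,base=False); r.append(cv2.resize(cv2.imread('pics/tmp.png'),(260,260)))
    rows.append(np.hstack(r))
cv2.imwrite('pics/cmp.png',np.vstack(rows))
```

```text
(no output)
```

View pics/cmp.png

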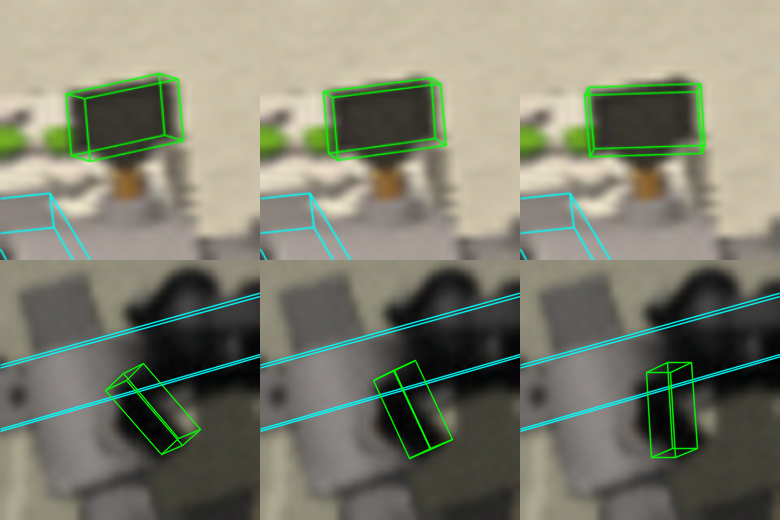

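Call:
carry_out(
  plan=[
    [[0, -0.05, 0], [0, 0, 0], 0.05],
    [[0.05, -0.02, 0], [0, 0, 0], 0.05],
    [[0.06, 0, 0], [0, 0, 0], 0.05],
    [[0, 0, 0], [0, 0, 0], 0.05],
  ],
)

```text
time_s: 21.08
position: [0.5061, -0.1102, 0.2508]
tool_rot: [[-0.03, -0.124, 0.992], [-0.91, 0.413, 0.024], [-0.413, -0.902, -0.125]]
ft_force: [0.1, 0.2, -0.4]
grip_width: 0.0501
```

Run:
```python
from rig import env
import cv2
for n,(x0,y0) in {'side':(290,195),'top':(275,230)}.items():
    p=env.get_image(n); a=p['image'][:,:,::-1]; cv2.imwrite(f'pics/{n}10.png',a)
    b=cv2.imread(f'pics/{n}10.png')[y0:y0+75,x0:x0+100]
    cv2.imwrite(f'pics/{n}10z.png',cv2.resize(b,(0,0),fx=8,fy=8,interpolation=cv2.INTER_CUBIC))
    for r in env.outline_of('wing_grip',p)[:2]: print(n,r['conf'],r['pixel'],r['mask'].sum())
```

```text
side 0.51 [229.4, 338.5] 115
top 0.48 [269.0, 321.9] 86
```

View pics/top10z.png

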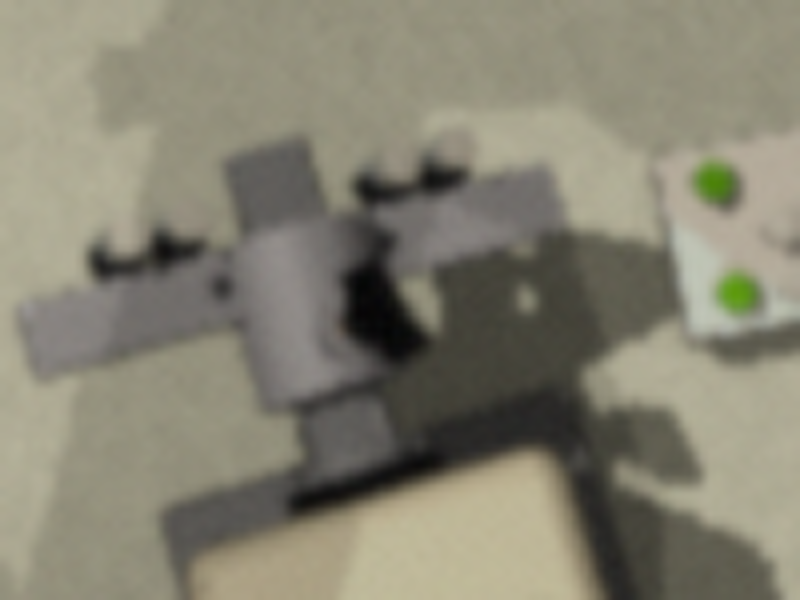

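View pics/side10z.png

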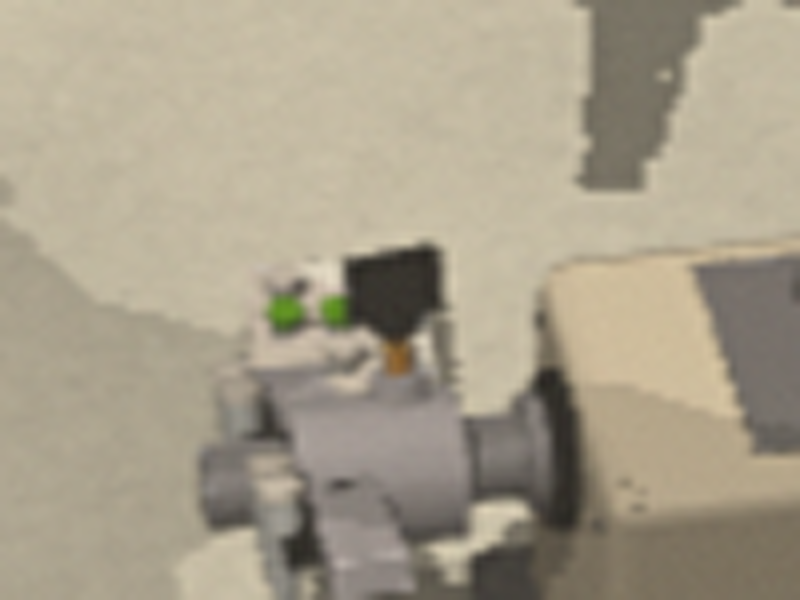

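```bash
cat > fitw.py <<'E'
import sys
from h import *
from scipy.optimize import differential_evolution, minimize
tag=sys.argv[1]; u=[.385,.0407,.2919]
boxes={'side':(330,346,223,241),'top':(314,331,258,278)}
if len(sys.argv)>2: boxes=eval(sys.argv[2])
K=6; obs={}
for n,(x0,x1,y0,y1) in boxes.items():
    g=cv2.cvtColor(cv2.imread(f'pics/{n}{tag}.png'),cv2.COLOR_BGR2GRAY).astype(float)[y0:y1,x0:x1]
    lo=np.percentile(g,3); th=80 if n=='side' else 52
    hi={'side':150,'top':95}[n]
    obs[n]=np.clip((hi-g)/(hi-lo),0,1); 
    print(n,lo,(obs[n]>.5).sum())
def ren(n,phi,s,du,dv):
    x0,x1,y0,y1=boxes[n]
    w=boxpts(-.015,.015,-.0045,.0045,-.01,.01)@R.from_rotvec([0,0,-s]).as_matrix().T+[0,0,.058-.0015*s]
    q=(proj(n,W(u,hubpt(phi,w)))+[du+.5-x0,dv+.5-y0])*K
    m=np.zeros(((y1-y0)*K,(x1-x0)*K),np.float32)
    cv2.fillConvexPoly(m,cv2.convexHull(np.round(q*16).astype(np.int32)),1.,shift=4)
    return cv2.resize(cv2.GaussianBlur(m,(0,0),K*.6),(x1-x0,y1-y0),interpolation=cv2.INTER_AREA)
def cost(v,only=None):
    c=0
    for i,n in enumerate(boxes):
        if only and n!=only: continue
        c+=((ren(n,v[0],v[1],v[2+2*i],v[3+2*i])-obs[n])**2).sum()
    return c+.15*np.sum(np.square(v[2:]))
B0=[(-.3,1.2)]
for sc in ([(2.0,4.0)] if tag!='0' else [(-.8,.8)]):
    r=differential_evolution(cost,[(0.0,.9),sc]+[(-2.5,2.5)]*4,seed=1,maxiter=150,popsize=15,tol=1e-6)
    print('phi',np.degrees(r.x[0]).round(1),'s',r.x[1].round(3),'shift',r.x[2:].round(2),'cost',round(r.fun,2))
v=r.x.copy()
lo,hi=(2.4,3.8) if tag!='0' else (-.5,.5)
for s in np.arange(lo,hi,.15):
    f=minimize(lambda z:cost(np.r_[z[0],s,z[1:]]),np.r_[v[0],v[2:]],method='Powell',options=dict(maxiter=6))
    print(round(s,2),round(f.fun,2),np.degrees(f.x[0]).round(1))
E
python3 fitw.py 10; python3 fitw.py 0 "{'side':(330,345,222,236),'top':(325,338,257,274)}"
```

```text
side 48.0 123
top 8.0 100
phi 19.6 s 2.918 shift [-1.12  0.08  0.7   1.02] cost 29.7
2.4 43.57 19.7
2.55 35.85 19.0
2.7 31.94 19.3
2.85 30.15 19.6
3.0 30.02 19.6
3.15 31.45 19.8
3.3 35.1 19.5
3.45 43.41 19.9
3.6 51.45 19.5
3.75 59.74 20.1
side 49.0 131
top 9.0 139
phi 50.9 s 0.121 shift [-0.09 -0.4  -2.05  1.54] cost 19.45
-0.5 23.92 51.4
-0.35 23.42 51.1
-0.2 22.91 51.1
-0.05 21.58 50.9
0.1 19.67 51.0
0.25 21.45 51.2
0.4 23.96 51.3
```

Run:
```python
from h import *
u=[.385,.0407,.2919]
rows=[]
for n,crop in [('side',(315,355,220,285)),('top',(270,350,240,290))]:
    im=cv2.imread(f'pics/{n}10.png'); r=[]
    for phi in [16,20,24]:
        overlay(n,im,u,np.radians(phi),0,crop,'pics/tmp.png',ws=3,s=6.,base=False); t=cv2.imread('pics/tmp.png'); r.append(cv2.resize(t,(266,int(266*t.shape[0]/t.shape[1]))))
    rows.append(np.hstack(r))
cv2.imwrite('pics/cmp2.png',np.vstack(rows))
```

```text
(no output)
```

View pics/cmp2.png

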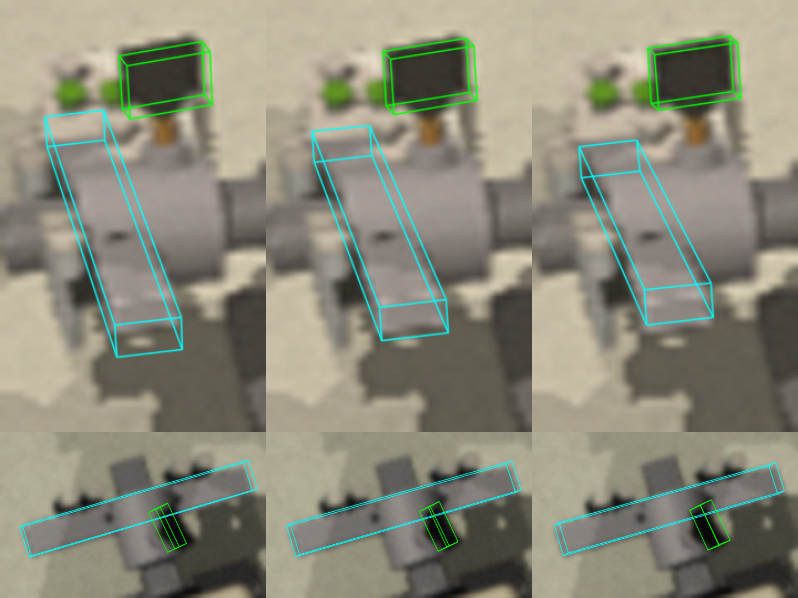

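```bash
sed -i "s/hub=np.array(.*1194\])/hub=np.array([.4890,.0720,.1194])/" h.py
python3 - <<'E'
from h import *
from rig import env
s=env.observe()
p,M=target(.358,2.95,.12); a=go(s['position'],s['tool_rot'],p,M,5)
for r in a: print(r)
p2,M2=target(.358,2.95,.0540); print(p,p2,M.round(3)); print(go(p,M,p2,M2,3))
E
```

```text
[[-0.0231, 0.0193, 0.0003], [0.03, -5.5, -0.98]]
[[-0.0233, 0.0189, 0.0025], [0.03, -5.5, -0.98]]
[[-0.0233, 0.0185, 0.0047], [0.03, -5.5, -0.98]]
[[-0.023, 0.0181, 0.0069], [0.03, -5.5, -0.98]]
[[-0.0225, 0.0178, 0.0091], [0.03, -5.5, -0.98]]
[0.49918443 0.03810649 0.21399655] [0.49252926 0.06025472 0.15218098] [[ 0.447 -0.101  0.889]
 [-0.826  0.336  0.453]
 [-0.344 -0.937  0.067]]
[[[0.0, 0.022, 0.0], [0.0, 0.0, 0.0]], [[0.0, 0.022, 0.0], [0.0, 0.0, 0.0]], [[0.0, 0.022, 0.0], [0.0, 0.0, 0.0]]]
```

Call:
carry_out(
  plan=[
    [[-0.0231, 0.0193, 0.0003], [0, -5.5, -1], 0.045],
    [[-0.0233, 0.0189, 0.0025], [0, -5.5, -1], 0.045],
    [[-0.0233, 0.0185, 0.0047], [0, -5.5, -1], 0.045],
    [[-0.023, 0.0181, 0.0069], [0, -5.5, -1], 0.045],
    [[-0.0225, 0.0178, 0.0091], [0, -5.5, -1], 0.045],
    [[0, 0, 0], [0, 0, 0], 0.045],
  ],
)

```text
time_s: 22.02
position: [0.4984, 0.0396, 0.2142]
tool_rot: [[0.45, -0.104, 0.887], [-0.825, 0.333, 0.457], [-0.343, -0.937, 0.064]]
ft_force: [-0.3, -0.6, 0.5]
grip_width: 0.0451
```

Run:
```python
from h import *
from rig import env
s=env.observe(); print(s['ft_force'],s['wrist_torque'],(s['tool_rot'].T@s['wrist_torque']))
p2,M2=target(.358,2.95,.0540); 
for r in go(s['position'],s['tool_rot'],p2,M2,3): print(r)
```

```text
[-0.28204874 -0.58939738  0.46114066] [-0.19352167 -0.00588974 -0.05038835] [-0.06493305  0.06530833 -0.17760302]
[[0.0005, 0.0219, 0.0001], [0.07, 0.06, 0.03]]
[[0.0005, 0.0219, 0.0001], [0.07, 0.06, 0.03]]
[[0.0005, 0.0219, 0.0], [0.07, 0.06, 0.03]]
```

Call:
carry_out(
  plan=[
    [[0.0005, 0.022, 0], [0, 0, 0], 0.045],
    [[0.0005, 0.022, 0], [0, 0, 0], 0.045],
    [[0.0005, 0.022, 0], [0, 0, 0], 0.045],
    [[0, 0, 0], [0, 0, 0], 0.025],
  ],
  force=20,
)

```text
time_s: 22.52
position: [0.4927, 0.0579, 0.151]
tool_rot: [[0.445, -0.104, 0.889], [-0.827, 0.333, 0.453], [-0.344, -0.937, 0.062]]
ft_force: [-0.3, -0.1, 0.2]
grip_width: 0.028
```

Call:
carry_out(
  plan=[
    [[0, 0, 0], [0, 0, 0], 0.016],
    [[0, 0, 0], [0, 0, 0], 0.01],
    [[0, 0, 0], [0, 0, 0], 0.004],
    [[0, 0, 0], [0, 0, 0], 0.004],
  ],
)

```text
time_s: 23.02
position: [0.4926, 0.0586, 0.1527]
tool_rot: [[0.446, -0.103, 0.889], [-0.826, 0.335, 0.453], [-0.345, -0.936, 0.064]]
ft_force: [-5.0, 6.8, 1.8]
grip_width: 0.0153
```

```bash
python3 st.py
```

```text
t 23.02 pos [0.4926 0.0586 0.1527] grip 0.0153 q [-16.1  24.1  87.8  17.3  80.1  41.4]
F tool [-8.49  1.11 -1.28] T tool(if world) [-0.14  -0.012  1.191] T raw [0.998 0.651 0.136]
F rot frame [-2.87  7.96  1.81] T rot [1.143 0.337 0.136]
grasp in hub frame mm [ -0.3 -20.5  51.1] r 55.08772636045933 phi pos 21.869185016614928 phi tool 20.535820944586487 s [0.    2.951 0.003]
```

Call:
carry_out(
  plan=[
    [[-0.002, 0, 0], [0, 0, 0], 0.004],
    [[0, 0, 0], [0, 0, 0], 0.004],
  ],
)

```text
time_s: 23.28
position: [0.4925, 0.059, 0.1528]
tool_rot: [[0.446, -0.101, 0.889], [-0.827, 0.333, 0.453], [-0.342, -0.938, 0.065]]
ft_force: [-1.9, 0.2, 1.5]
grip_width: 0.0149
```

```bash
python3 st.py
```

```text
t 23.27 pos [0.4925 0.059  0.1528] grip 0.0149 q [-16.   24.   87.9  17.2  80.   41.5]
F tool [-1.5  -1.15 -1.55] T tool(if world) [-0.245 -0.001  0.016] T raw [-0.095  0.209  0.085]
F rot frame [-1.81  0.71  1.49] T rot [-0.031  0.228  0.085]
grasp in hub frame mm [ -0.4 -20.   51.2] r 55.01418407549463 phi pos 21.366030069881422 phi tool 20.3396879625703 s [0.000e+00 2.951e+00 2.000e-03]
```

Call:
carry_out(
  plan=[
    [[0, 0, 0], [0, 0, 0], 0.0],
    [[0, 0, 0], [0, 0, 0], 0.0],
  ],
  force=80,
)

```text
time_s: 23.52
position: [0.4926, 0.0589, 0.1529]
tool_rot: [[0.446, -0.101, 0.889], [-0.827, 0.333, 0.453], [-0.342, -0.938, 0.065]]
ft_force: [-2.7, -2.4, 6.2]
grip_width: 0.0117
```

```bash
python3 st.py
```

```text
t 23.52 pos [0.4926 0.0589 0.1529] grip 0.0117 q [-16.   24.   87.9  17.2  80.   41.5]
F tool [-1.3  -6.36 -3.08] T tool(if world) [-0.442 -0.028  0.144] T raw [-0.066  0.421  0.187]
F rot frame [-3.27 -1.56  6.21] T rot [0.058 0.422 0.187]
grasp in hub frame mm [ -0.3 -20.1  51.4] r 55.16283344378218 phi pos 21.421796797334206 phi tool 20.341711398634544 s [0.000e+00 2.951e+00 1.000e-03]
```

```bash
python3 sw.py 2 1; python3 av.py
```

```text
[ 1.24e-03  6.00e-05 -2.40e-04] [ 0.38 -0.    1.96]
t 23.93 Ty [-0.508 -0.021  0.1  ] +- [0.009 0.011 0.007] F [-1.82 -6.24 -2.87] j6 41.5 w 0.0116
```

Call:
carry_out(
  plan=[
    [[0.0012, 0.0001, -0.0002], [0.4, 0, 2], 0.0],
    [[0, 0, 0], [0, 0, 0], 0.0],
  ],
)

```text
time_s: 24.18
position: [0.4927, 0.0587, 0.1528]
tool_rot: [[0.442, -0.111, 0.89], [-0.814, 0.367, 0.45], [-0.377, -0.923, 0.072]]
ft_force: [-4.4, 3.4, 9.9]
grip_width: 0.012
```

```bash
python3 st.py|tail -1; python3 av.py
```

```text
grasp in hub frame mm [ -0.3 -21.1  51. ] r 55.14326650553256 phi pos 22.44336611975462 phi tool 22.56338296378603 s [0.000e+00 2.951e+00 1.000e-03]
t 24.57 Ty [-0.309 -0.042  0.969] +- [0.01  0.009 0.01 ] F [-7.52 -7.93 -1.88] j6 40.3 w 0.012
```

Call:
carry_out(
  plan=[
    [[-0.0024, 0.0001, 0.0004], [-0.8, 0, -4], 0.0],
    [[0, 0, 0], [0, 0, 0], 0.0],
  ],
)

```text
time_s: 24.82
position: [0.4922, 0.0603, 0.1534]
tool_rot: [[0.451, -0.091, 0.888], [-0.838, 0.3, 0.456], [-0.308, -0.95, 0.059]]
ft_force: [-2.3, -3.6, 8.8]
grip_width: 0.0118
```

```bash
python3 st.py|tail -1; python3 av.py
```

```text
grasp in hub frame mm [ -0.3 -18.1  52. ] r 55.046552922244636 phi pos 19.144278957554707 phi tool 18.25249862182743 s [0.00e+00 2.95e+00 2.00e-03]
t 25.23 Ty [-0.57  -0.024  0.219] +- [0.006 0.01  0.029] F [-2.54 -9.28 -3.2 ] j6 42.7 w 0.0114
```

Call:
carry_out(
  plan=[
    [[-0.0018, 0.0001, 0.0003], [-0.6, 0, -3], 0.0],
    [[0, 0, 0], [0, 0, 0], 0.0],
  ],
)

```text
time_s: 25.48
position: [0.4919, 0.0615, 0.1536]
tool_rot: [[0.454, -0.077, 0.887], [-0.853, 0.251, 0.458], [-0.258, -0.965, 0.048]]
ft_force: [-2.4, -4.8, 7.6]
grip_width: 0.0117
```

```bash
python3 st.py|tail -1; python3 av.py
```

```text
grasp in hub frame mm [ -0.3 -15.9  52.6] r 54.934835980295304 phi pos 16.829890966617103 phi tool 15.206847882547088 s [0.000e+00 2.951e+00 2.000e-03]
t 25.88 Ty [-0.674 -0.031 -0.255] +- [0.01  0.005 0.018] F [ 0.41 -8.48 -3.99] j6 44.7 w 0.0119
```

Call:
carry_out(
  plan=[
    [[-0.0018, 0.0001, 0.0003], [-0.6, 0, -3], 0.0],
    [[0, 0, 0], [0, 0, 0], 0.0],
  ],
)

```text
time_s: 26.12
position: [0.4914, 0.0629, 0.154]
tool_rot: [[0.458, -0.062, 0.887], [-0.865, 0.201, 0.461], [-0.206, -0.978, 0.038]]
ft_force: [-1.8, -6.0, 7.2]
grip_width: 0.0115
```

```bash
python3 st.py|tail -1; python3 av.py
```

```text
grasp in hub frame mm [ -0.2 -13.4  53.2] r 54.85610739457755 phi pos 14.161869024428256 phi tool 12.11702587598355 s [0.    2.951 0.003]
t 26.52 Ty [-0.71  -0.034 -0.463] +- [0.007 0.008 0.023] F [ 1.99 -8.51 -4.07] j6 46.8 w 0.0119
```

```bash
cat >> av.py <<'E'
M=s['tool_rot'];Rz=R.from_euler('z',U['yaw']).as_matrix()
n=Rz.T@(-M[:,1]); pn=np.arctan2(-n[1],n[2]); g=Rz.T@(s['position']-.019*M[:,1]-U['hub'])
xr=Rz.T@[1,0,0]; 
# wrist sensor .157 behind grasp: use full vectors about the axis
Tm=M@np.mean(L,0); Fm=M@np.mean(F,0)
ps=s['position']-(.019+.157)*M[:,1]
Tax=(Rz.T@(Tm+np.cross(ps-U['hub'],Fm)))[0]+.5*np.sin(pn)
print('phi pos',np.degrees(np.arctan2(-g[1],g[2])).round(2),'tool',np.degrees(pn).round(2),'r',(np.hypot(g[1],g[2])*1e3).round(2),'torque tool puts on hub (phi+)',(-Tax).round(3))
E
python3 av.py
```

```text
t 26.93 Ty [-0.698 -0.046 -0.446] +- [0.01  0.009 0.006] F [ 1.88 -8.76 -4.3 ] j6 46.8 w 0.0118
phi pos 14.24 tool 12.21 r 54.85 torque tool puts on hub (phi+) -0.082
```

Call:
carry_out(
  plan=[
    [[-0.0018, 0.0001, 0.0003], [-0.6, 0, -3], 0.0],
    [[0, 0, 0], [0, 0, 0], 0.0],
  ],
)

```text
time_s: 27.18
position: [0.4911, 0.0642, 0.1544]
tool_rot: [[0.461, -0.047, 0.886], [-0.874, 0.149, 0.463], [-0.154, -0.988, 0.028]]
ft_force: [-1.6, -9.7, 8.1]
grip_width: 0.0117
```

```bash
python3 av.py
```

```text
t 27.57 Ty [-0.822 -0.083 -0.792] +- [0.011 0.009 0.017] F [ 4.98 -9.24 -5.08] j6 49.1 w 0.0115
phi pos 11.73 tool 9.08 r 54.87 torque tool puts on hub (phi+) -0.363
```

Call:
carry_out(
  plan=[
    [[-0.0018, 0.0001, 0.0003], [-0.6, 0, -3], 0.0],
    [[0, 0, 0], [0, 0, 0], 0.0],
  ],
)

```text
time_s: 27.82
position: [0.4907, 0.0656, 0.1548]
tool_rot: [[0.463, -0.032, 0.886], [-0.881, 0.098, 0.464], [-0.101, -0.995, 0.018]]
ft_force: [-1.8, -10.8, 8.7]
grip_width: 0.0113
```

```bash
python3 av.py
```

```text
t 28.23 Ty [-0.946 -0.079 -0.967] +- [0.013 0.007 0.014] F [  6.5  -10.27  -6.1 ] j6 51.5 w 0.0118
phi pos 9.0 tool 5.99 r 54.94 torque tool puts on hub (phi+) -0.492
```

Call:
carry_out(
  plan=[
    [[0.0018, 0, -0.0003], [0.6, 0, 3], 0.0],
    [[0, 0, 0], [0, 0, 0], 0.0],
  ],
)

```text
time_s: 28.48
position: [0.4909, 0.0649, 0.1545]
tool_rot: [[0.46, -0.048, 0.887], [-0.874, 0.154, 0.461], [-0.159, -0.987, 0.029]]
ft_force: [-2.7, -2.4, 11.6]
grip_width: 0.0116
```

```bash
python3 av.py
```

```text
t 28.88 Ty [-0.639  0.008 -0.037] +- [0.01  0.009 0.018] F [  0.04 -11.32  -3.82] j6 49.1 w 0.0119
phi pos 10.86 tool 9.18 r 54.92 torque tool puts on hub (phi+) -0.066
```

Call:
carry_out(
  plan=[
    [[0.0018, 0, -0.0003], [0.6, 0, 3], 0.0],
    [[0, 0, 0], [0, 0, 0], 0.0],
  ],
)

```text
time_s: 29.12
position: [0.4912, 0.0636, 0.1542]
tool_rot: [[0.457, -0.064, 0.887], [-0.864, 0.205, 0.459], [-0.211, -0.977, 0.039]]
ft_force: [-3.1, -0.3, 11.1]
grip_width: 0.012
```

```bash
python3 av.py
```

```text
t 29.52 Ty [-0.478  0.001  0.384] +- [0.008 0.012 0.021] F [ -2.79 -10.06  -2.84] j6 46.8 w 0.012
phi pos 13.31 tool 12.31 r 54.85 torque tool puts on hub (phi+) 0.082
```

Call:
carry_out(
  plan=[
    [[0.0018, 0, -0.0003], [0.6, 0, 3], 0.0],
    [[0, 0, 0], [0, 0, 0], 0.0],
  ],
)

```text
time_s: 29.78
position: [0.4915, 0.0626, 0.1539]
tool_rot: [[0.453, -0.079, 0.888], [-0.852, 0.256, 0.457], [-0.264, -0.963, 0.049]]
ft_force: [-4.7, 3.6, 11.9]
grip_width: 0.0115
```

```bash
python3 av.py
```

```text
t 30.18 Ty [-0.324 -0.014  0.903] +- [0.009 0.011 0.016] F [-6.29 -9.78 -1.79] j6 44.7 w 0.0117
phi pos 15.62 tool 15.45 r 54.85 torque tool puts on hub (phi+) 0.28
```

Call:
carry_out(
  plan=[
    [[-0.0018, 0.0001, 0.0003], [-0.6, 0, -3], 0.0],
    [[0, 0, 0], [0, 0, 0], 0.0],
  ],
)

```text
time_s: 30.42
position: [0.4914, 0.0631, 0.1541]
tool_rot: [[0.458, -0.062, 0.887], [-0.864, 0.201, 0.461], [-0.207, -0.978, 0.038]]
ft_force: [-3.4, -6.4, 8.0]
grip_width: 0.0118
```

```bash
python3 av.py
```

```text
t 30.82 Ty [-0.667 -0.009 -0.316] +- [0.01  0.006 0.015] F [ 1.03 -9.31 -3.96] j6 46.8 w 0.0119
phi pos 14.0 tool 12.23 r 54.83 torque tool puts on hub (phi+) -0.026
```

Call:
carry_out(
  plan=[
    [[0, 0, 0], [0, 5, 0], 0.0],
    [[0, 0, 0], [0, 0, 0], 0.0],
  ],
)

```text
time_s: 31.08
position: [0.4913, 0.0631, 0.154]
tool_rot: [[0.377, -0.063, 0.924], [-0.902, 0.202, 0.382], [-0.211, -0.977, 0.02]]
ft_force: [-2.0, -4.3, 7.6]
grip_width: 0.0116
```

```bash
python3 av.py
```

```text
t 31.48 Ty [-0.624  0.002 -0.251] +- [0.008 0.015 0.014] F [ 1.08 -8.54 -3.74] j6 51.8 w 0.0118
phi pos 13.96 tool 12.24 r 54.8 torque tool puts on hub (phi+) -0.087
```

Call:
carry_out(
  plan=[
    [[0, 0.0002, 0], [0, 8, 0], 0.0],
    [[0, 0, 0], [0, 0, 0], 0.0],
  ],
)

```text
time_s: 31.72
position: [0.4913, 0.0632, 0.1539]
tool_rot: [[0.245, -0.063, 0.968], [-0.946, 0.203, 0.252], [-0.212, -0.977, -0.01]]
ft_force: [-2.2, -4.0, 9.0]
grip_width: 0.0115
```

```bash
python3 av.py
```

```text
t 32.12 Ty [-0.628  0.036 -0.259] +- [0.011 0.01  0.013] F [ 1.11 -9.41 -3.62] j6 59.8 w 0.0113
phi pos 13.91 tool 12.24 r 54.68 torque tool puts on hub (phi+) -0.062
```

Call:
carry_out(
  plan=[
    [[0, 0.0002, 0], [0, 6, 0], 0.0],
    [[0, 0, 0], [0, 0, 0], 0.0],
  ],
)

```text
time_s: 32.38
position: [0.4913, 0.0632, 0.1538]
tool_rot: [[0.143, -0.063, 0.988], [-0.967, 0.203, 0.153], [-0.21, -0.977, -0.032]]
ft_force: [-2.7, -4.3, 10.1]
grip_width: 0.0119
```

```bash
python3 av.py
```

```text
t 32.77 Ty [-0.65  -0.017 -0.279] +- [0.008 0.008 0.011] F [  1.15 -10.46  -3.73] j6 65.8 w 0.0118
phi pos 13.89 tool 12.24 r 54.6 torque tool puts on hub (phi+) -0.034
```

Run:
```python
from rig import env
import cv2
for n,(x0,y0) in {'side':(300,190),'top':(290,235)}.items():
    p=env.get_image(n); a=p['image'][:,:,::-1]; cv2.imwrite(f'pics/{n}11.png',a)
    a=cv2.imread(f'pics/{n}11.png')[y0:y0+60,x0:x0+80]
    cv2.imwrite(f'pics/{n}11z.png',cv2.resize(a,(0,0),fx=10,fy=10,interpolation=cv2.INTER_CUBIC))
```

```text
(no output)
```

View pics/side11z.png

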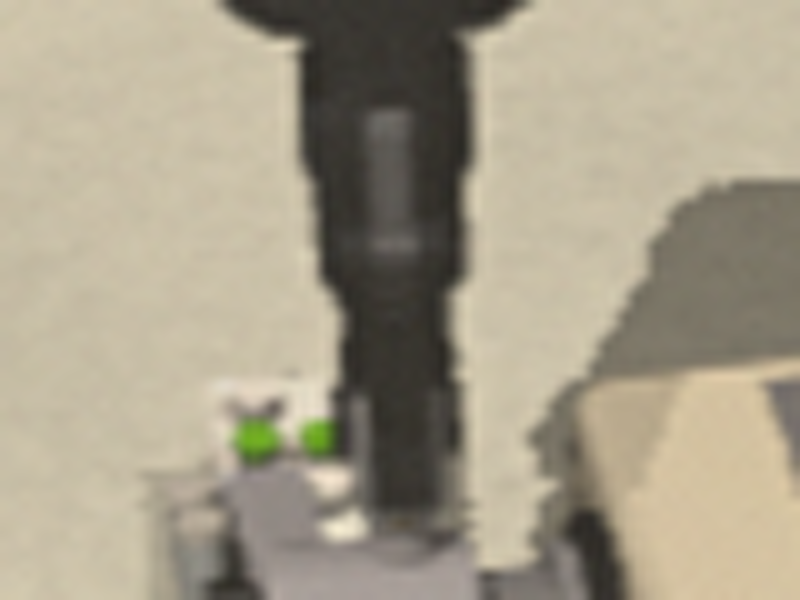

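View pics/top11z.png

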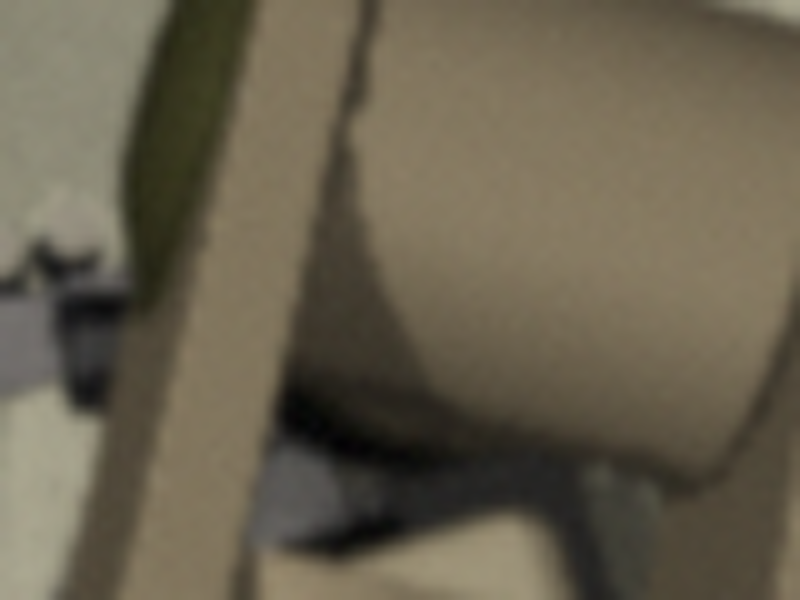

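Call:
carry_out(
  plan=[
    [[0, 0.0002, 0], [0, 6, 0], 0.0],
    [[0, 0, 0], [0, 0, 0], 0.0],
  ],
)

```text
time_s: 33.12
position: [0.4914, 0.0633, 0.1538]
tool_rot: [[0.039, -0.062, 0.997], [-0.978, 0.203, 0.051], [-0.205, -0.977, -0.053]]
ft_force: [-3.1, -3.3, 11.0]
grip_width: 0.0118
```

```bash
python3 av.py
```

```text
t 33.52 Ty [-0.66  -0.027 -0.295] +- [0.007 0.004 0.012] F [  1.47 -11.48  -3.94] j6 71.8 w 0.0116
phi pos 13.81 tool 12.24 r 54.52 torque tool puts on hub (phi+) -0.062
```

Call:
carry_out(
  plan=[
    [[0, 0.0002, 0], [0, 6, 0], 0.0],
    [[0, 0, 0], [0, 0, 0], 0.0],
  ],
)

```text
time_s: 33.78
position: [0.4914, 0.0634, 0.1537]
tool_rot: [[-0.066, -0.062, 0.996], [-0.978, 0.203, -0.052], [-0.199, -0.977, -0.074]]
ft_force: [-4.3, -3.2, 11.8]
grip_width: 0.0118
```

```bash
python3 av.py
```

```text
t 34.17 Ty [-0.688 -0.07  -0.316] +- [0.005 0.009 0.013] F [  1.84 -12.82  -3.79] j6 77.8 w 0.0114
phi pos 13.8 tool 12.24 r 54.42 torque tool puts on hub (phi+) -0.118
```

Call:
carry_out(
  plan=[
    [[0, -0.001, 0], [0, 0, 0], 0.0],
    [[0, 0, 0], [0, 4, 0], 0.0],
    [[0, 0, 0], [0, 4, 0], 0.0],
  ],
)

```text
time_s: 34.55
position: [0.4913, 0.0634, 0.1538]
tool_rot: [[-0.205, -0.063, 0.977], [-0.961, 0.203, -0.188], [-0.186, -0.977, -0.102]]
ft_force: [-1.1, -2.1, 4.4]
grip_width: 0.0123
```

```bash
python3 st.py |sed -n 2p; python3 av.py; python3 av.py
```

```text
F tool [ 1.41 -4.63 -1.09] T tool(if world) [-0.131 -0.271 -0.3  ] T raw [-0.249  0.127  0.32 ]
t 34.95 Ty [-0.122 -0.094 -0.356] +- [0.008 0.02  0.009] F [ 1.59 -5.54 -0.85] j6 85.8 w 0.0117
phi pos 13.67 tool 12.23 r 54.49 torque tool puts on hub (phi+) -0.054
t 35.35 Ty [-0.104 -0.096 -0.373] +- [0.01  0.009 0.01 ] F [ 1.99 -5.38 -0.53] j6 85.8 w 0.0118
phi pos 13.67 tool 12.24 r 54.46 torque tool puts on hub (phi+) -0.136
```

Call:
carry_out(
  plan=[
    [[0, 0.0001, 0], [0, 4, 0], 0.0],
    [[0, 0.0001, 0], [0, 4, 0], 0.0],
  ],
)

```text
time_s: 35.6
position: [0.4913, 0.0635, 0.1537]
tool_rot: [[-0.337, -0.063, 0.939], [-0.926, 0.202, -0.319], [-0.17, -0.977, -0.126]]
ft_force: [-1.8, -3.0, 6.2]
grip_width: 0.0119
```

```bash
python3 st.py |sed -n 2p; python3 av.py
```

```text
F tool [ 2.37 -6.56 -1.55] T tool(if world) [-0.099 -0.321 -0.336] T raw [-0.262  0.134  0.373]
t 36.0 Ty [-0.106 -0.153 -0.354] +- [0.009 0.006 0.013] F [ 1.76 -6.29 -0.17] j6 93.8 w 0.0119
phi pos 13.64 tool 12.24 r 54.37 torque tool puts on hub (phi+) -0.153
```

```bash
python3 sw.py 2 1
```

```text
[1.0e-03 7.0e-05 7.2e-04] [-1.18 -0.    1.62]
```

Call:
carry_out(
  plan=[
    [[0.001, 0.0001, 0.0007], [-1.2, 0, 1.6], 0.0],
    [[0, 0, 0], [0, 0, 0], 0.0],
  ],
)

```text
time_s: 36.25
position: [0.4913, 0.0633, 0.1535]
tool_rot: [[-0.337, -0.074, 0.939], [-0.92, 0.238, -0.312], [-0.2, -0.968, -0.148]]
ft_force: [-2.5, 4.0, 10.4]
grip_width: 0.0116
```

```bash
python3 av.py
```

```text
t 36.65 Ty [-0.576 -0.183  0.41 ] +- [0.017 0.008 0.013] F [-3.52 -7.88 -4.03] j6 92.4 w 0.0117
phi pos 14.51 tool 14.36 r 54.34 torque tool puts on hub (phi+) 0.31
```

Call:
carry_out(
  plan=[
    [[-0.002, 0.0001, -0.0014], [2.4, 0, -3.2], 0.0],
    [[0, 0, 0], [0, 0, 0], 0.0],
  ],
)

```text
time_s: 36.9
position: [0.4912, 0.0641, 0.1538]
tool_rot: [[-0.332, -0.051, 0.942], [-0.933, 0.166, -0.32], [-0.14, -0.985, -0.103]]
ft_force: [0.2, -8.7, 4.6]
grip_width: 0.0118
```

```bash
python3 av.py
```

```text
t 37.3 Ty [ 0.14  -0.28  -0.871] +- [0.016 0.009 0.024] F [ 5.77 -6.31  1.25] j6 95.2 w 0.0117
phi pos 12.33 tool 10.15 r 54.35 torque tool puts on hub (phi+) -0.43
```

Call:
carry_out(
  plan=[
    [[-0.001, 0, -0.0007], [1.2, 0, -1.6], 0.0],
    [[0, 0, 0], [0, 0, 0], 0.0],
  ],
)

```text
time_s: 37.55
position: [0.4911, 0.0643, 0.1539]
tool_rot: [[-0.332, -0.041, 0.942], [-0.937, 0.133, -0.324], [-0.112, -0.99, -0.082]]
ft_force: [0.7, -12.3, 3.3]
grip_width: 0.0121
```

```bash
python3 av.py
```

```text
t 37.95 Ty [ 0.539 -0.27  -1.455] +- [0.013 0.011 0.012] F [10.38 -5.43  4.21] j6 96.7 w 0.0119
phi pos 11.29 tool 8.05 r 54.34 torque tool puts on hub (phi+) -0.857
```

Call:
carry_out(
  plan=[
    [[0.002, 0, 0.0014], [-2.4, 0, 3.2], 0.0],
    [[0, 0, 0], [0, 0, 0], 0.0],
  ],
)

```text
time_s: 38.2
position: [0.4913, 0.0635, 0.1536]
tool_rot: [[-0.336, -0.064, 0.94], [-0.926, 0.205, -0.318], [-0.172, -0.977, -0.128]]
ft_force: [-1.6, -0.9, 7.2]
grip_width: 0.0117
```

```bash
python3 av.py
```

```text
t 38.6 Ty [-0.142 -0.128 -0.218] +- [0.012 0.01  0.027] F [ 1.53 -6.75 -1.  ] j6 93.8 w 0.0117
phi pos 13.53 tool 12.23 r 54.35 torque tool puts on hub (phi+) -0.142
```

Call:
carry_out(
  plan=[
    [[0.002, 0, 0.0014], [-2.4, 0, 3.2], 0.0],
    [[0, 0, 0], [0, 0, 0], 0.0],
  ],
)

```text
time_s: 38.85
position: [0.4913, 0.0629, 0.1535]
tool_rot: [[-0.34, -0.085, 0.937], [-0.912, 0.272, -0.306], [-0.229, -0.958, -0.17]]
ft_force: [-2.0, 8.8, 10.6]
grip_width: 0.0114
```

```bash
python3 av.py
```

```text
t 39.25 Ty [-0.866 -0.122  1.048] +- [0.018 0.01  0.015] F [-7.53 -6.98 -5.83] j6 91.1 w 0.0115
phi pos 15.66 tool 16.45 r 54.34 torque tool puts on hub (phi+) 0.507
```

Call:
carry_out(
  plan=[
    [[-0.0017, 0, -0.0012], [2.1, 0, -2.8], 0.0],
    [[0, 0, 0], [0, 0, 0], 0.0],
  ],
)

```text
time_s: 39.5
position: [0.4912, 0.0635, 0.1537]
tool_rot: [[-0.335, -0.065, 0.94], [-0.926, 0.21, -0.315], [-0.177, -0.976, -0.131]]
ft_force: [0.6, -3.0, 5.2]
grip_width: 0.0115
```

```bash
python3 st.py | tail -1; python3 av.py
```

```text
grasp in hub frame mm [ -0.3 -12.9  52.8] r 54.38400693999531 phi pos 13.7663478795209 phi tool 12.69649118044552 s [ 1.000e-03 -2.514e+00 -3.000e-03]
t 39.9 Ty [-0.116 -0.167 -0.078] +- [0.022 0.007 0.023] F [-0.21 -6.61 -1.1 ] j6 93.4 w 0.0117
phi pos 13.88 tool 12.85 r 54.34 torque tool puts on hub (phi+) 0.062
```

Call:
carry_out(
  plan=[
    [[0, 0, 0], [0, 0, 0], 0.02],
    [[0, 0, 0], [0, 0, 0], 0.035],
    [[0, 0, 0], [0, 0, 0], 0.05],
    [[0, -0.02, 0], [0, 0, 0], 0.05],
    [[0, -0.04, 0], [0, 0, 0], 0.05],
    [[0, -0.06, 0], [0, 0, 0], 0.05],
    [[0.05, -0.02, 0], [0, 0, 0], 0.05],
    [[0.06, 0, 0], [0, 0, 0], 0.05],
  ],
)

```text
time_s: 40.9
position: [0.4632, -0.0688, 0.2718]
tool_rot: [[-0.335, -0.063, 0.94], [-0.926, 0.209, -0.315], [-0.176, -0.976, -0.128]]
ft_force: [0.2, -0.4, -0.6]
grip_width: 0.0496
```

Call:
carry_out(
  plan=[
    [[0.05, 0, 0], [0, 0, 0], 0.05],
    [[0, 0, 0], [0, 0, 0], 0.05],
  ],
)

```text
time_s: 41.15
position: [0.4454, -0.1161, 0.261]
tool_rot: [[-0.341, -0.067, 0.938], [-0.923, 0.211, -0.321], [-0.177, -0.975, -0.134]]
ft_force: [-0.1, 0.2, -0.3]
grip_width: 0.05
```

```bash
python3 - <<'E'
from rig import env
import cv2
for n,(x0,y0) in {'side':(290,195),'top':(275,230)}.items():
    p=env.get_image(n); a=p['image'][:,:,::-1]; cv2.imwrite(f'pics/{n}12.png',a)
    b=cv2.imread(f'pics/{n}12.png')[y0:y0+75,x0:x0+100]
    cv2.imwrite(f'pics/{n}12z.png',cv2.resize(b,(0,0),fx=8,fy=8,interpolation=cv2.INTER_CUBIC))
    for r in env.outline_of('wing_grip',p)[:2]: print(n,r['conf'],r['pixel'],r['mask'].sum())
E
python3 fitw.py 12 "{'side':(330,347,222,241),'top':(310,328,258,278)}"
```

```text
side 0.43 [229.8, 340.0] 99
side 49.0 126
top 10.0 93
phi 15.2 s 3.253 shift [-0.6   0.35  0.36  0.94] cost 24.56
2.4 49.47 16.3
2.55 41.42 17.3
2.7 36.35 15.1
2.85 31.2 15.8
3.0 27.74 15.5
3.15 25.29 15.2
3.3 24.97 15.0
3.45 30.11 15.0
3.6 38.26 15.2
3.75 46.32 15.6
```

View pics/top12z.png

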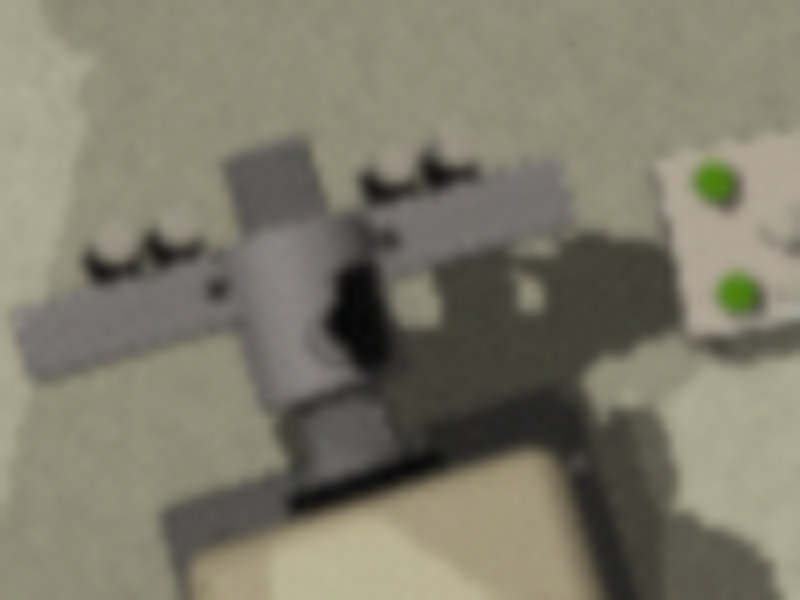

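View pics/side12z.png

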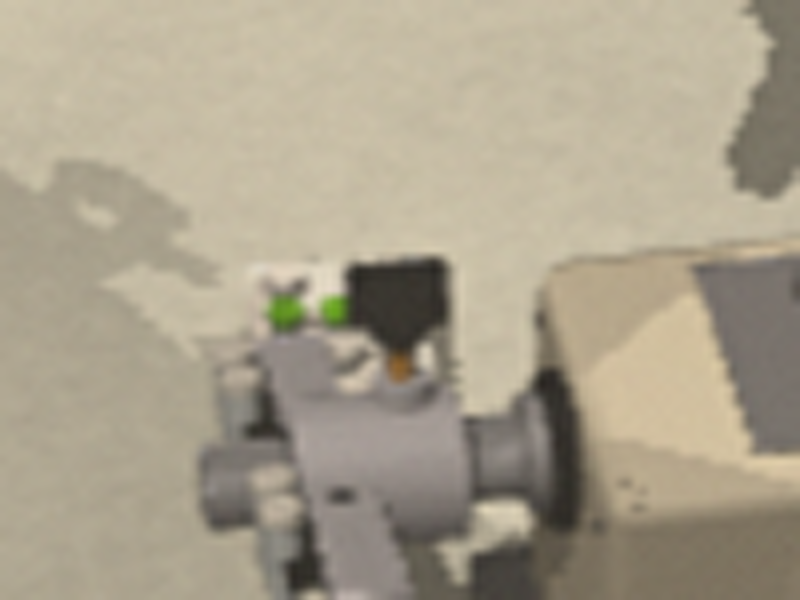

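Run:
```python
from rig import env
s=env.observe(); print(s['time_s'],s['ft_force'].round(2),abs(s['qvel']).max())
print(env.close_job())
```

```text
41.35 [ 0.17  0.57 -0.42] 0.4430512983305981
the job is handed in; nothing more can be done
None
```

The wing screw is down on what I judge to be the flat, finger-tight, and the bar is locked. I handed the job in at 41.4 s with the gripper clear of everything. No verdict was given, so whether it passed is my own reading.

**What I did**
- I gripped the wing, swung the bar from about 44° to 25°, and turned the screw in while watching the wrist torque.
- That first tightening settled a few degrees out of square. When I regripped the wing, the hub still swung under the tool and the shoe pushed it towards smaller angles.
- I rocked the bar to find where the shoe's push changed sign, at about 13.5–14° by the arm's measure. I set it there and tightened again, to about 0.3 N m while turning and 0.15–0.17 N m held still.

**Last checks**
- **Lock:** rocking the bar with +0.5 and −0.86 N m, well above its 0.3 N m drag, only flexed it. It came back to the same angle each time.
- **Screw angle:** after letting go, the pictures gave about 3.25 ± 0.15 rad. That fits the shoe sitting square on the flat with about 70 N. The bar leaned about 15° in the pictures, against 14° by the arm.
- **Bench:** in the cropped end views the tube rack and rotator stood where they had been. I did not measure the other things again.

**What stayed uncertain**
- **First tightening:** it reached a held torque of 0.25 N m while about 5–6° out of square. Depending on how much of that was thread drag, the shoe pressed with roughly 110 to 180 N. I think it was already below the 10.2 mm height by then, but I could not confirm that the 130 N limit was kept.
- **Final torque:** a single reading while turning was 0.32 N m. That is above the 0.28 N m finger-tight figure but well under the over-tightening limit.
- **Gripper opening:** it read 12–15 mm on the 9 mm wing, falling as I gripped harder. I put this down to the gripper flexing.

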